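Strip the arbor into the two-bay tray

TASK

Slide the stop collar off the free end of the horizontal bar so that it drops into the outer bay of the tray. Then wind the tray outwards with its hand crank, all the way to the stop and without pushing on the tray itself, and slide the washer and the sleeve off the bar into the other, inner bay. Leave the other things on the bench where they are.

Things in the scene. Friction and masses are not known exactly. Their poses are not given: they have to be found in the camera images.
- fixture: the steel base plate of the stripping fixture, fixed to the bench, 280 x 520 mm and 10 mm thick. Its origin is on the bench straight below the bar's free end; its +y axis points along the bar from the post out past the free end, x across the bar, z up. A grey post (75 mm wide, its top 110 mm above the bench) holds the bar; its face is 242 mm behind the bar's free end (at y = -0.242).
- bar_end (a point): the centre of the bar's free end, on the bar's axis, 79 mm above the bench; same axes as the fixture. The bar is plain round steel, 18 mm in diameter and level. Two fingers can straddle it from above and push on the faces of the parts either side of the bar.
- tray: open grey tray with two equal bays, rubber-lined, 100 mm across the bar and 225 mm along it, 30 mm high, walls 5 mm, a divider across its middle. It rides under the bar on a slide along the fixture's +y, 110 mm of travel between two stops, driven only by the crank. Origin on its underside below the divider, 14 mm above the bench (walls' top 44 mm above the bench); same axes as the fixture.
- bay_outer (a point): centre of the lined floor of the outer bay (the one farther from the post, +y); the bay measures 90 mm across the bar by 105 mm along it, its walls rise 22 mm above this floor. At the start the bar's end overhangs this bay by about 15 to 26 mm.
- bay_inner (a point): the same for the inner bay (nearer the post); wound fully out, the bar's end overhangs this bay by 26 mm.
- crank (a joint): angle of the hand crank on the upright pinion shaft beside the tray, on the robot's side: it starts between 0 and 0.8 rad, its stop is at 10 rad; it grows counter-clockwise seen from above and every radian moves the tray 11 mm outwards (+y), so a good one and a half turns are needed. It takes about 3 N at the knob and stays where it is left.
- crank_axis (a point): the crank's axis of rotation (vertical), at the height of the knob's centre, 108 mm above the bench; fixed to the fixture
- crank_knob (a point): centre of the crank's upright round black knob, 23 mm in diameter and 42 mm high, that turns freely on its pin 45 mm from the crank's axis; 21 mm below this point is the crank arm
- collar: the stop collar: dark split ring, 52 mm outside, 16 mm long, nearest the bar's free end (about 0.2 kg, origin at its centre; 22 mm bore on the 18 mm bar, so it hangs 2 mm low; its y axis lies along the bar while it hangs there)
- washer: the spacer washer: bright steel ring, 50 mm outside, 12 mm long, on the bar behind the collar, before or behind the sleeve (about 0.2 kg, origin at its centre; 22 mm bore on the 18 mm bar, so it hangs 2 mm low; its y axis lies along the bar while it hangs there)
- sleeve: the spacer sleeve: bright steel ring, 44 mm outside, 30 mm long, on the bar behind the collar, next to the washer (about 0.2 kg, origin at its centre; 22 mm bore on the 18 mm bar, so it hangs 2 mm low; its y axis lies along the bar while it hangs there)
- hex_key: bystander: hex key, 95 mm, lying on the base plate on the far side of the bar
- spare_ring: bystander: spare steel ring, 50 mm wide and 12 mm high, lying flat on the base plate on the robot's side of the bar
- tool_holder: bystander: steel cone tool holder, 63 mm wide, 105 mm high, standing to the robot's right
- nut_cup: bystander: dark round clamping nut, 50 mm wide, 30 mm high, to the right
- wrench: bystander: wrench lying at the front right
- screwdriver: bystander: screwdriver lying at the front left
- oil_can: bystander: white bottle, 60 mm wide, 150 mm high, at the left
Mind the look-alikes: they are no part of the job. Leave any green look-alike of the collar alone.

How it is judged:
By the outcome, as a careful person would: the job done as asked, in the order asked, and still so for the second after the job is handed in, with the robot touching nothing.
It also fails if it takes over 69 s, if anything falls off the work surface, if the arm or the gripper's body presses on something with over 40 N, if the wrist force passes 120 N, or if a joint passes its speed limit or range.

ROBOT

A 6-joint arm with a two-finger parallel gripper is mounted at the origin on the work surface. World frame = base frame: x ahead of the robot, y to its left, z up, the work surface at z = 0. Lengths are in m, angles in rad, forces in N, time in s.
With the tool pointing down it reaches from about 0.375 to 0.9 m from the base axis. Payload 3.1 kg.
Tool frame: the origin (TCP) lies between the finger pads; the fingertips stand 22 mm ahead of it and the grasp point (between the pads) lies 3 mm ahead of it; y points along the fingers, z is the direction in which the jaws open and shut, and the axes are right-handed (so a half turn about y gives the same grasp; the last joint's range is limited). The gripper opens to 87 mm and grips with 3 to 60 N. Pads are 19 mm wide; open, the fingers measure 117 mm over their backs; the gripper's body (75 mm by 190 mm) begins 51 mm behind the grasp point.
Start: joints at [1.125, 0.527, 1.433, -0, 1.181, -0.178], TCP at [0.165, 0.603, 0.212] pointing down, gripper open.
Joint ranges: [-3.08, 3.08], [-0.75, 2.2], [0.22, 2.44], [-1.43, 4.57], [0, 2.65], [-2.85, 2.85]. Speed limits (rad/s): [2.79, 2.79, 3.14, 3.14, 3.14, 3.14].

INTERFACE

Orientations are given as a 3x3 rotation matrix whose columns are the frame's x, y, z axes.
In Python, from bench import env gives the robot as it stands.
- The arm moves only by the tool step_arm, never from a script. Its argument "rows" is a list of rows, each a list of 6 numbers: the shift along the tool's x, y, z scaled (see below), then the turn, a rotation vector about the tool's x, y, z scaled (see below). In form: [[dx, dy, dz, rx, ry, rz], ...]. A call has 1 to 12 rows; each row shifts and turns the commanded pose from where the row before left it, along the tool's axes as they then stand; what a row does not reach is not made up. The controller multiplies each number of a shift by 0.06 m and each number of a turn by 60 degrees. A row lasts 1/8 s, in which the tool goes at most 62.5 mm and 10.7 degrees, less where a joint would pass 70% of its speed; a pose out of reach is approached as far as the arm can. A call with a number of a shift or a turn outside -1 to 1 is refused whole. A call with a gripper value outside its range is refused whole. "hand" is the finger opening in mm, from 0 to 87, set as the call begins (left out, the last holds). The fingers move at their own pace and stop on an object; "grip_force" is the grip in N (left out, the last holds). Time passes only in rows, so rows that do not move let the fingers close. It gives the time, the measured TCP pose, the force and the opening at its end, in the units of the state.
- env.get_obs(): the state, without advancing time (a new reading comes with each control period).
- env.grab_frame(name): name is "side" or "top" or "wrist"; returns a dict with "image" (384x512x3 uint8, blue, green, red), "z_map" (384x512 float32, m along the optical axis (not along the pixel's ray), 0 where there is no reading), "intrinsics" (3x3 intrinsics, pixels), "R" (3x3) and "t" (3): a world point X has camera coordinates R X + t; the wrist camera has in their place "mount" (4x4, takes a point from camera to tool coordinates, whose origin is the TCP and whose axes are the tool frame's). Camera axes: x right, y down, z forward; pixel columns grow to the right and rows downward; lengths in m; the calibration is good to about 2 mm. A picture is of the moment at which its call begins: read the wrist's pose just before it.
- env.hand_in(): hands the job in, once; it reports no verdict.
Trained networks look in the newest picture that a camera, given by its name, has taken for a name from the list of things; names that differ only in an ending like _2 or _b are one class to them, and where a whole thing is asked for, a point or a joint stands for the part that bears it (a point fixed in the world has none). Each returns a list of dicts, best first, with "confidence" (0 to 1); they miss things now and then, are a little off and sometimes report something else, mostly with a low value. They report only what shows in the picture. A call takes as long as a camera call. They do not tell look-alikes from the thing itself.
- env.search_frame(camera, target): "rect" ([centre column, centre row, width, height] in pixels, round what is visible of it).
The state is a dict: "time": time; "joint_pos": joint angles; "qd": joint speeds; "joint_torque": joint torques, N m; "ee_pos": TCP position; "orientation": TCP orientation; "force": force on the tool from outside, world axes, zero at the start; "moment": the same for the moment, N m; "width": finger opening in m.
Only numpy, scipy, OpenCV 4.12 (cv2) and the standard library are available. Lean on these libraries where they do the work, as an engineer would, in place of code of your own. Each camera call takes 0.05 s, during which the arm holds its last target. There are 200 camera calls.

## Working session

There is one attempt and no reset: what is moved stays moved. The work goes in short steps, Python scripts to look and compute and a tool call to move; the robot and the scene stay as the last step left them, time stands still between calls to the robot, and variables do not carry over. Pictures are saved under pics/ and viewed, about 8 in all and at most 12, crops included, and the job is handed in when it is done.

Besides the shell and the picture viewer there is one more tool, called after "Call:" as name([rows], argument=value, ...), one row to a line, values as JSON. step_arm: Moves the arm, as the interface text tells. Its arguments: {"type":"object","properties":{"rows":{"type":"array"},"hand":{"type":"number"},"grip_force":{"type":"number"}},"required":["rows"]}

```bash
ls; mkdir -p pics; cat > h.py <<'E'
import numpy as np, cv2, pickle
from bench import env
def grab(n):
    o=env.get_obs(); f=env.grab_frame(n); f['obs']=o
    if 'mount' in f:
        M=np.array(f['mount']); Rt=np.array(o['orientation']); p=np.array(o['ee_pos'])
        Rc=Rt@M[:3,:3]; tc=Rt@M[:3,3]+p
        f['R']=Rc.T; f['t']=-Rc.T@tc
    return f
def unproj(f,u,v,z=None):
    K=f['intrinsics']
    if z is None: z=f['z_map'][int(v),int(u)]
    c=np.linalg.inv(K)@np.array([u,v,1.])*z
    return np.array(f['R']).T@(c-np.array(f['t']))
def cloud(f):
    K=f['intrinsics'];z=f['z_map'];v,u=np.indices(z.shape)
    c=np.stack([(u-K[0,2])*z/K[0,0],(v-K[1,2])*z/K[1,1],z],-1)
    return (c-np.array(f['t']))@np.array(f['R'])
def proj(f,X):
    c=np.array(f['R'])@X+np.array(f['t']); p=f['intrinsics']@c; return p[:2]/p[2]
E
python3 - <<'E'
from h import *
o=env.get_obs(); print({k:np.round(v,3).tolist() for k,v in o.items()})
ims=[]
for n in ['side','top']:
    f=grab(n); ims.append(f['image']); pickle.dump(f,open(n+'0.pkl','wb'))
    print(n,np.round(-np.array(f['R']).T@f['t'],3), np.round(f['R'],2).tolist())
    for t in ['fixture','tray','crank','crank_knob','collar','washer','sleeve','hex_key','spare_ring','tool_holder','nut_cup']:
        r=env.search_frame(n,t)
        print(t,[(np.round(d['rect'],0).tolist(),round(d['confidence'],2),np.round(unproj(f,*d['rect'][:2]),3).tolist()) for d in r[:3]])
    cv2.imwrite(f'pics/{n}0.png',cv2.resize(f['image'],(800,600),interpolation=cv2.INTER_CUBIC))
E
```

```text
pics
{'time': 0.0, 'joint_pos': [1.126, 0.528, 1.434, 0.0, 1.181, -0.179], 'qd': [0.001, 0.001, -0.001, -0.0, -0.001, -0.0], 'joint_torque': [0.001, -44.003, -17.66, 0.063, 0.058, -0.0], 'ee_pos': [0.164, 0.602, 0.211], 'orientation': [[0.965, -0.001, 0.264], [-0.264, -0.002, 0.965], [-0.0, -1.0, -0.002]], 'force': [-0.123, 0.594, 0.362], 'moment': [0.049, 0.05, -0.019], 'width': 0.087}
side [-0.197 -0.784  0.897] [[0.72, -0.69, -0.01], [-0.42, -0.42, -0.8], [0.55, 0.58, -0.59]]
fixture [([288.0, 226.0, 165.0, 122.0], 0.94, [0.525, -0.145, 0.042])]
tray [([279.0, 210.0, 56.0, 51.0], 0.68, [0.58, -0.055, 0.021])]
crank [([240.0, 187.0, 18.0, 19.0], 0.54, [0.489, 0.029, 0.117]), ([287.0, 227.0, 163.0, 118.0], 0.49, [0.523, -0.144, 0.042])]
crank_knob []
collar [([310.0, 180.0, 14.0, 10.0], 0.58, [0.806, 0.003, 0.001]), ([279.0, 196.0, 16.0, 17.0], 0.57, [0.576, -0.057, 0.082])]
washer [([308.0, 219.0, 18.0, 19.0], 0.63, [0.558, -0.192, 0.082])]
sleeve [([296.0, 209.0, 19.0, 21.0], 0.48, [0.558, -0.146, 0.091])]
hex_key [([368.0, 313.0, 26.0, 44.0], 0.56, [0.426, -0.501, 0.054]), ([336.
[... 524 characters left out ...]
 [0.674, -0.16, 0.007])]
crank [([242.0, 208.0, 15.0, 14.0], 0.67, [0.512, 0.049, 0.082]), ([147.0, 255.0, 12.0, 19.0], 0.38, [0.315, 0.429, 0.03])]
crank_knob []
collar []
washer [([299.0, 194.0, 5.0, 9.0], 0.58, [0.578, -0.179, 0.067])]
sleeve [([290.0, 193.0, 8.0, 7.0], 0.62, [0.577, -0.137, 0.103]), ([368.0, 262.0, 16.0, 44.0], 0.18, [0.312, -0.473, 0.012])]
hex_key [([299.0, 173.0, 22.0, 9.0], 0.41, [0.672, -0.183, 0.003])]
spare_ring [([268.0, 191.0, 8.0, 14.0], 0.62, [0.583, -0.053, 0.102])]
tool_holder [([376.0, 229.0, 11.0, 18.0], 0.69, [0.442, -0.485, 0.072])]
nut_cup [([300.0, 195.0, 7.0, 10.0], 0.58, [0.572, -0.18, 0.09]), ([380.0, 194.0, 9.0, 14.0], 0.57, [0.587, -0.51, 0.046])]
```

```bash
python3 - <<'E'
from h import *
s=pickle.load(open('side0.pkl','rb'))['image'];t=pickle.load(open('top0.pkl','rb'))['image']
a=cv2.resize(s[155:305,190:390],(800,600),interpolation=cv2.INTER_CUBIC)
b=cv2.resize(t[140:250,190:350],(800,550),interpolation=cv2.INTER_CUBIC)
cv2.imwrite('pics/a.png',a);cv2.imwrite('pics/b.png',b)
E
```

```text
(no output)
```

View pics/a.png

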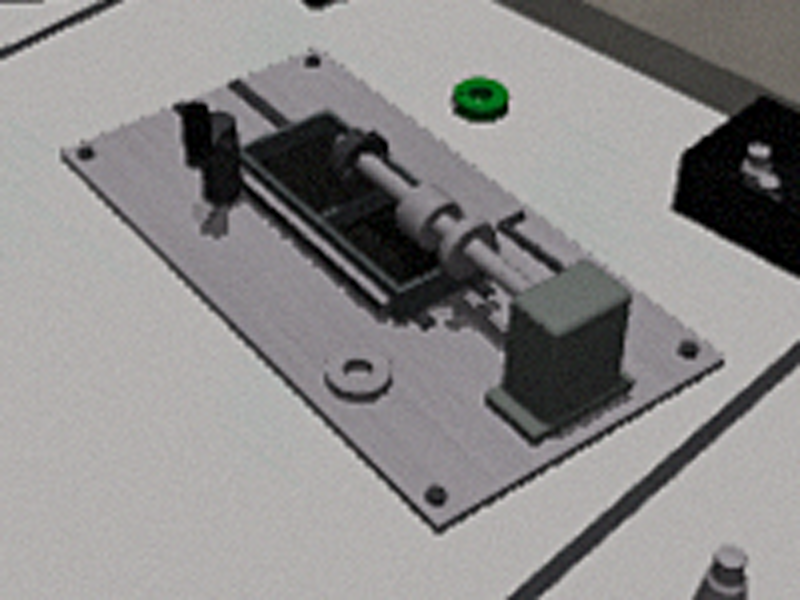

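View pics/b.png

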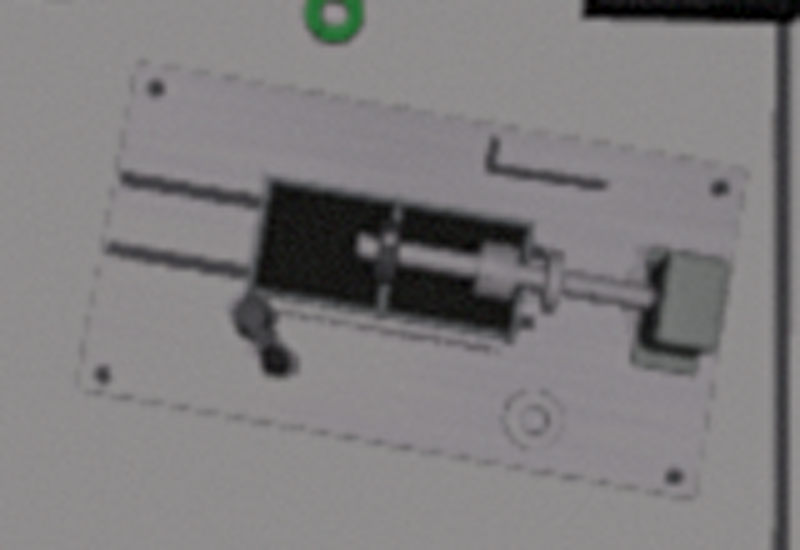

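```bash
cat >> h.py <<'E'
from scipy.spatial.transform import Rotation as Ro
def tool(yaw):  # tool y down, tool z horizontal at angle yaw
    z=np.array([np.cos(yaw),np.sin(yaw),0]); y=np.array([0,0,-1.]); return np.c_[np.cross(y,z),y,z]
def plan(p1,R1,n=None,p0=None,R0=None):
    o=env.get_obs(); p=np.array(o['ee_pos']) if p0 is None else p0; R=np.array(o['orientation']) if R0 is None else R0
    w=Ro.from_matrix(R.T@R1).as_rotvec(); d=np.array(p1)-p
    n=n or int(np.ceil(max(np.linalg.norm(d)/.058,np.degrees(np.linalg.norm(w))/10,1)))
    rows=[]
    for i in range(n):
        r=np.r_[R.T@(d/n)/.06, np.degrees(w)/n/60]; rows.append(np.round(r,3).tolist()); R=R@Ro.from_rotvec(w/n).as_matrix()
    print(n,'rows'); [print(r) for r in rows]
E
python3 - <<'E'
from h import *
f=grab('wrist'); print(np.round(f['mount'],3).tolist(), np.round(f['intrinsics'],0).tolist())
plan([0.50,-0.06,0.38],tool(-0.17))
E
```

```text
[[0.001, 0.959, 0.282, -0.079], [-0.0, -0.282, 0.959, -0.174], [1.0, -0.001, 0.0, -0.0], [0.0, 0.0, 0.0, 1.0]] [[342.0, 0.0, 251.0], [0.0, 342.0, 190.0], [0.0, 0.0, 1.0]]
14 rows
[0.593, -0.2, -0.656, 0.0, 0.101, 0.0]
[0.659, -0.2, -0.59, 0.0, 0.101, 0.0]
[0.717, -0.2, -0.518, 0.0, 0.101, 0.0]
[0.767, -0.2, -0.439, 0.0, 0.101, 0.0]
[0.809, -0.2, -0.356, 0.0, 0.101, 0.0]
[0.842, -0.2, -0.269, 0.0, 0.101, 0.0]
[0.866, -0.2, -0.179, 0.0, 0.101, 0.0]
[0.88, -0.2, -0.087, 0.0, 0.101, 0.0]
[0.884, -0.2, 0.006, 0.0, 0.101, 0.0]
[0.879, -0.2, 0.099, 0.0, 0.101, 0.0]
[0.864, -0.2, 0.19, 0.0, 0.101, 0.0]
[0.839, -0.2, 0.28, 0.0, 0.101, 0.0]
[0.805, -0.2, 0.367, 0.0, 0.101, 0.0]
[0.762, -0.2, 0.449, 0.0, 0.101, 0.0]
```

Call:
step_arm([
  [0.593,-0.2,-0.656,0,0.101,0],
  [0.659,-0.2,-0.59,0,0.101,0],
  [0.717,-0.2,-0.518,0,0.101,0],
  [0.767,-0.2,-0.439,0,0.101,0],
  [0.809,-0.2,-0.356,0,0.101,0],
  [0.842,-0.2,-0.269,0,0.101,0],
  [0.866,-0.2,-0.179,0,0.101,0],
  [0.88,-0.2,-0.087,0,0.101,0],
  [0.884,-0.2,0.006,0,0.101,0],
  [0.879,-0.2,0.099,0,0.101,0],
  [0.864,-0.2,0.19,0,0.101,0],
  [0.839,-0.2,0.28,0,0.101,0],
])

```text
time: 2.75
ee_pos: [0.4511, 0.0323, 0.3566]
orientation: [[0.031, 0.001, 1.0], [-1.0, 0.0, 0.031], [-0.0, -1.0, 0.001]]
force: [0.6, 0.2, 0.4]
width: 0.0869
```

Call:
step_arm([
  [0.3,-0.2,0.5,0,0.101,0],
  [0.1,-0.2,0.5,0,0.101,0],
  [0,0,0,0,0,0],
])

```text
time: 3.12
ee_pos: [0.5127, 0.0078, 0.3804]
orientation: [[-0.177, 0.002, 0.984], [-0.984, -0.0, -0.177], [0.0, -1.0, 0.002]]
force: [-0.5, 0.2, -0.2]
width: 0.0869
```

```bash
python3 - <<'E'
from h import *
f=grab('wrist'); o=f['obs']; print(np.round(o['ee_pos'],3),np.round(o['joint_pos'],2),o['time'],np.round(o['orientation'],2).tolist())
for t in ['fixture','tray','crank','crank_knob','collar','washer','sleeve','spare_ring','hex_key']:
    r=env.search_frame('wrist',t)
    print(t,[(np.round(d['rect'],0).tolist(),round(d['confidence'],2),np.round(unproj(f,*d['rect'][:2]),3).tolist()) for d in r[:3]])
pickle.dump(f,open('w1.pkl','wb'))
cv2.imwrite('pics/w1.png',cv2.resize(f['image'],(800,600),interpolation=cv2.INTER_CUBIC))
E
```

```text
[0.513 0.008 0.38 ] [-0.2   0.21  1.46 -0.    1.47 -0.03] 3.125 [[-0.18, 0.0, 0.98], [-0.98, -0.0, -0.18], [0.0, -1.0, 0.0]]
fixture []
tray [([304.0, 166.0, 77.0, 147.0], 0.78, [0.582, -0.032, 0.083])]
crank [([247.0, 115.0, 45.0, 38.0], 0.86, [0.516, 0.053, 0.087])]
crank_knob [([232.0, 128.0, 18.0, 20.0], 0.53, [0.495, 0.044, 0.131])]
collar [([307.0, 176.0, 40.0, 16.0], 0.9, [0.582, -0.041, 0.104]), ([432.0, 113.0, 38.0, 40.0], 0.83, [0.802, -0.003, 0.002]), ([307.0, 233.0, 29.0, 29.0], 0.64, [0.571, -0.126, 0.099])]
washer [([306.0, 257.0, 32.0, 19.0], 0.72, [0.565, -0.17, 0.088])]
sleeve [([307.0, 234.0, 28.0, 28.0], 0.75, [0.57, -0.128, 0.099])]
spare_ring [([235.0, 251.0, 27.0, 29.0], 0.86, [0.451, -0.179, 0.011]), ([303.0, 167.0, 72.0, 149.0], 0.34, [0.581, -0.036, 0.069])]
hex_key [([365.0, 216.0, 16.0, 20.0], 0.56, [0.68, -0.153, 0.012]), ([303.0, 167.0, 74.0, 148.0], 0.32, [0.583, -0.037, 0.061])]
```

View pics/w1.png

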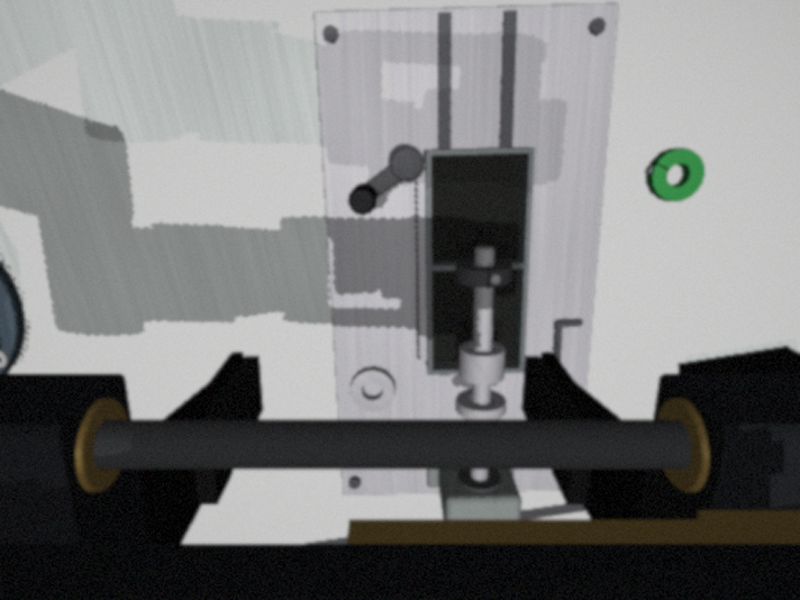

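```bash
cat >> h.py <<'E'
def atz(f,u,v,z):
    R=np.array(f['R']);C=-R.T@np.array(f['t']); d=R.T@np.linalg.inv(f['intrinsics'])@np.array([u,v,1.]); return C+d*(z-C[2])/d[2]
E
python3 - <<'E'
from h import *
f=pickle.load(open('w1.pkl','rb')); P=cloud(f); v,u=np.indices(f['z_map'].shape)
m=(f['z_map']>0)&(P[...,2]>.070)&(P[...,2]<.100)&(u>280)&(u<335)&(v>150)&(v<330)
Q=P[m]
# per-row listing
ye=np.array([-.177,-.984]);
for r in range(152,285,4):
    mm=m[r]; 
    if mm.sum()>2:
        q=P[r][mm]; us=u[r][mm]; print(r,us.min(),us.max(),np.round(q.mean(0),3),np.round(q[:,2].max(),3))
g=f['image'][152:290,280:335]
cv2.imwrite('pics/w1c.png',cv2.resize(f['image'][60:290,190:350],(556,800),interpolation=cv2.INTER_CUBIC)[:,:])
# plate edge points
e=cv2.Canny(cv2.GaussianBlur(cv2.cvtColor(f['image'],cv2.COLOR_BGR2GRAY),(3,3),0),25,60)
l=cv2.HoughLinesP(e,1,np.pi/360,30,minLineLength=35,maxLineGap=4)
for a in l[:,0]:
    A=atz(f,a[0],a[1],.01);B=atz(f,a[2],a[3],.01); d=(B-A)*np.sign((B-A)[1]); print(a.tolist(),np.round(np.degrees(np.arctan2(d[0],d[1])),1),np.round(A[:2],3),np.round(B[:2],3))
E
```

```text
160 304 315 [ 0.59  -0.023  0.087] 0.09
164 304 315 [ 0.589 -0.029  0.087] 0.09
168 292 326 [ 0.589 -0.037  0.08 ] 0.089
172 291 327 [ 0.581 -0.038  0.094] 0.1
176 291 327 [ 0.581 -0.043  0.094] 0.1
180 293 326 [ 0.582 -0.049  0.095] 0.1
184 303 315 [ 0.584 -0.058  0.086] 0.089
188 303 315 [ 0.584 -0.064  0.087] 0.089
192 303 315 [ 0.583 -0.07   0.086] 0.09
196 303 314 [ 0.581 -0.075  0.087] 0.09
200 303 314 [ 0.581 -0.081  0.087] 0.089
204 303 314 [ 0.58  -0.087  0.087] 0.09
208 303 314 [ 0.579 -0.093  0.087] 0.09
212 303 314 [ 0.578 -0.1    0.087] 0.089
216 303 314 [ 0.578 -0.106  0.087] 0.091
220 301 320 [ 0.581 -0.115  0.081] 0.089
224 294 322 [ 0.575 -0.118  0.086] 0.09
228 294 322 [ 0.573 -0.121  0.095] 0.1
232 294 322 [ 0.572 -0.127  0.095] 0.1
236 294 322 [ 0.572 -0.133  0.095] 0.1
240 294 322 [ 0.571 -0.139  0.095] 0.1
244 298 319 [ 0.571 -0.145  0.097] 0.099
248 302 313 [ 0.569 -0.156  0.087] 0.09
252 302 313 [ 0.568 -0.163  0.087] 0.089
256 291 323 [ 0.567 -0.171  0.083] 0.089
260 291 323 [ 0.565 -0.173  0.093] 0.096
264 293 322 [ 0.56  -0.177  0.095] 0.1
[112, 268, 390, 2
[... 1282 characters left out ...]
25, 300] -79.7 [ 0.149 -0.225] [ 0.234 -0.24 ]
[265, 159, 265, 211] 9.5 [ 0.53  -0.027] [ 0.515 -0.115]
[327, 91, 330, 7] 8.7 [0.641 0.061] [0.658 0.175]
[213, 229, 215, 265] 9.0 [ 0.422 -0.131] [ 0.411 -0.199]
[273, 99, 341, 98] -80.6 [0.557 0.063] [0.661 0.046]
[0, 57, 76, 82] -61.6 [0.168 0.195] [0.267 0.141]
[354, 348, 410, 348] -79.7 [ 0.637 -0.421] [ 0.743 -0.44 ]
[23, 138, 33, 194] 10.7 [0.158 0.075] [ 0.14  -0.017]
[340, 133, 341, 94] 7.5 [ 0.653 -0.007] [0.661 0.052]
[282, 318, 318, 318] -79.7 [ 0.511 -0.329] [ 0.577 -0.341]
[289, 94, 340, 94] -79.8 [0.583 0.066] [0.66  0.053]
[272, 176, 273, 228] 8.1 [ 0.536 -0.057] [ 0.523 -0.148]
[80, 90, 85, 134] 11.5 [0.27  0.129] [0.256 0.063]
```

```bash
python3 - <<'E'
from h import *
f=pickle.load(open('w1.pkl','rb')); P=cloud(f); v,u=np.indices(f['z_map'].shape)
a=np.radians(8.6); yf=np.array([np.sin(a),np.cos(a)]); xf=np.array([np.cos(a),-np.sin(a)])
ok=(f['z_map']>0)&(u>285)&(u<332)&(v>150)&(v<290)
b=ok&(P[...,2]>.08)&(P[...,2]<.09)&(u>303)&(u<315)&(v>157)&(v<250)
Q=P[b]; print('bar cross x_f mean',np.mean(Q[:,:2]@xf), 'slope',np.degrees(np.polyfit(Q[:,:2]@yf,Q[:,:2]@xf,1)[0]),'max z',np.percentile(Q[:,2],95),'ymax',np.sort(Q[:,:2]@yf)[-8:])
E0=atz(f,309.5,158.5,.085); print('bar end',E0, E0[:2]@yf)
for nm,(r0,r1) in dict(collar=(166,184),sleeve=(218,250),washer=(252,272)).items():
    k=ok&(v>=r0)&(v<r1)&(P[...,2]>.093); s=P[k][:,:2]@yf; print(nm,np.round(np.percentile(s,[2,10,50,90,98]),4),P[k][:,2].max())
for nm,(cu,cv_),z in (('hub',(259,104),.087),('knob',(232,126),.129)):
    k=(np.hypot(u-cu,v-cv_)<14); q=P[k]; q=q[np.abs(q[:,2]-np.percentile(q[:,2],85))<.006]; print(nm,np.round(np.median(q,0),4),len(q),(q.max(0)+q.min(0))/2)
    print(np.round(atz(f,cu,cv_,z),4))
k=(u>200)&(u<275)&(v>85)&(v<145)
for r in range(88,142,3): print(r,' '.join('%3d'%(1000*P[r,c,2]) for c in range(214,280,3)))
E
```

```text
bar cross x_f mean 0.5868717505809868 slope -0.9058865488367173 max z 0.08933286519753408 ymax [0.06662292 0.06662696 0.0666935  0.06669838 0.06672048 0.06680536
 0.06684187 0.0668556 ]
bar end [ 0.59021909 -0.0217886   0.085     ] 0.0667149942241955
collar [0.0359 0.0375 0.0445 0.0508 0.0513] 0.10648775322491724
sleeve [-0.0596 -0.0568 -0.0443 -0.0318 -0.0306] 0.10278245259712705
washer [-0.0944 -0.0918 -0.0847  0.1172  0.1176] 0.4776853360319583
hub [0.5329 0.0618 0.0888] 394 [0.53174583 0.06263187 0.08820875]
[0.5335 0.0634 0.087 ]
knob [0.4945 0.0434 0.1304] 253 [0.49421964 0.04315064 0.1291879 ]
[0.4957 0.0453 0.129 ]
88  12  10  10  10  10  10  10  11  11  11  11  11  12 554  11  11  11  10  11  11  12  10
91  11   9  11  11  10  10  10  11  10  11 554  10  11  11  12  12  11  10  11  11  11  10
94  11  11   9  12  11   7  13  12  11  11  12  12  10  73  72  87  75  72  11  11  10  10
97   8   9  11  10  11  10  11  11  12  11  13  11  73  87  90  88  87  89  73  18  45  46
100  11  11  11  11  11  11   9  11  10   9  10  13  72  89  88  87  88  86  88  17  43  23
103  13  10  
[... 482 characters left out ...]
  85  84  88  86  84  12  11  11  10  31  31  31  44  22
121  10  10   9  13 125 130 130 127 116  86  84  86  12  10  12  11  11  29  32  32  45  22
124  12   9  10 126 131 130 130 129 128  88   9  12  11   8  10  11  11  22  30  30  45  21
127  11  10  11 126 132 130 130 131 130  10  10  11  12  10  10  12   9  10  32  31  45  22
130  10  10  10 127 131 130 131 130 127   9  10  11   9  10  11  10  12  25  33  32  44  21
133  10  11  11  10 132 131 130 132 125  11  11  11  11  10  10  10  10  22  30  31  44 554
136  10  11  10  13  10 126 131 127  11   9  10  13  10  11   9  11  11  11  32  31  45  23
139  12  12  11  11   9  10  10  11  10  11  11  12  11  10  10  10  11   9  32  34  45  22
```

View pics/w1c.png

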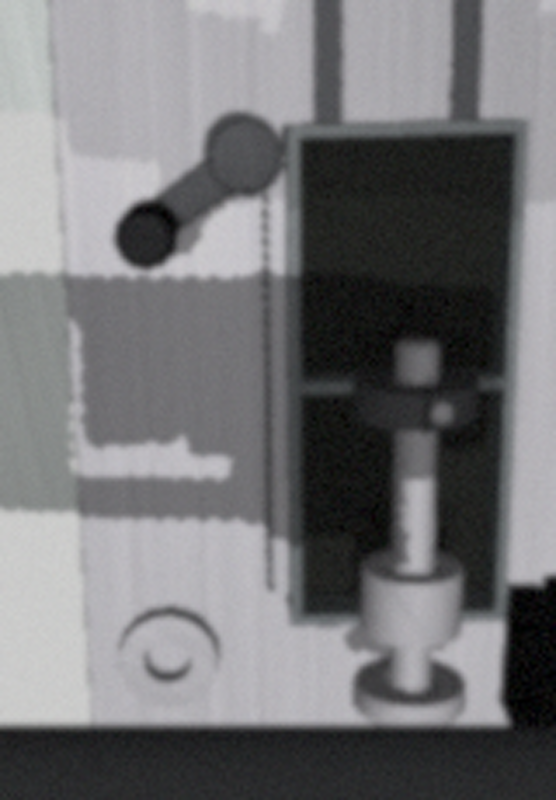

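```bash
cat >> h.py <<'E'
A=np.radians(8.6); YF=np.array([np.sin(A),np.cos(A),0]); XF=np.array([np.cos(A),-np.sin(A),0])
SE=.0667; XB=.587
def W(x,s,z): return XF*(XB+x)+YF*(SE+s)+np.array([0,0,z])   # fixture coords -> world
def F(p): p=np.asarray(p); return np.round([p@XF-XB,p@YF-SE,p[2]],4)
def where():
    o=env.get_obs(); print('t',o['time'],'fix',F(o['ee_pos']),'F',np.round(o['force'],1),'w',round(o['width'],4),'yaw',np.round(np.degrees(np.arctan2(o['orientation'][1][2],o['orientation'][0][2])),1))
E
python3 - <<'E'
from h import *
where(); plan(W(0,-.058,.16),tool(-A)); print(F([.5329,.0625,0]),F([.4945,.0434,0]), F([.5335,.0634,0]),F([.4957,.0453,0]))
E
```

```text
t 3.625 fix [-0.0839  0.0187  0.3799] F [-1.1  0.3 -0.3] w 0.0871 yaw -10.1
5 rows
[0.248, 0.733, 0.286, 0.0, -0.005, -0.0]
[0.25, 0.733, 0.285, 0.0, -0.005, -0.0]
[0.251, 0.733, 0.284, 0.0, -0.005, -0.0]
[0.253, 0.733, 0.282, 0.0, -0.005, -0.0]
[0.254, 0.733, 0.281, 0.0, -0.005, -0.0]
[-0.0694  0.0748  0.    ] [-0.1045  0.0502  0.    ] [-0.069   0.0758  0.    ] [-0.1036  0.0522  0.    ]
```

Call:
step_arm([
  [0.25,0.73,0.28,0,-0.005,0],
  [0.25,0.73,0.28,0,-0.005,0],
  [0.25,0.73,0.28,0,-0.005,0],
  [0.25,0.73,0.28,0,-0.005,0],
  [0.25,0.73,0.28,0,-0.005,0],
  [0,0,0,0,0,0],
], hand=28)

```text
time: 4.38
ee_pos: [0.5793, -0.0793, 0.1572]
orientation: [[-0.151, -0.007, 0.988], [-0.988, 0.002, -0.151], [-0.001, -1.0, -0.008]]
force: [-0.4, 0.2, 0.6]
width: 0.0355
```

```bash
python3 - <<'E'
from h import *
where(); f=grab('wrist'); pickle.dump(f,open('w2.pkl','wb'))
P=cloud(f); v,u=np.indices(f['z_map'].shape)
cv2.imwrite('pics/w2.png',f['image'])
m=(f['z_map']>0)&(P[...,2]>.074)&(P[...,2]<.11)
X=P@XF-XB; S=P@YF-SE
m&=(abs(X)<.03)&(S>-.2)&(S<.03)
for s in np.arange(-.06,.01,.006):
    k=m&(abs(S-s)<.003)
    if k.sum()>5: print(round(s,3),k.sum(),np.round([X[k].min(),X[k].max(),P[k][:,2].max()],3))
plan(W(0,-.058,.084),tool(-A))
E
```

```text
t 4.375 fix [-0.0023 -0.0584  0.1572] F [-0.4  0.2  0.6] w 0.0355 yaw -8.7
-0.06 175 [-0.007  0.009  0.09 ]
-0.054 174 [-0.007  0.009  0.09 ]
-0.048 183 [-0.007  0.01   0.09 ]
-0.042 187 [-0.007  0.01   0.09 ]
-0.036 127 [-0.007  0.01   0.09 ]
-0.03 413 [-0.024  0.027  0.106]
-0.024 602 [-0.024  0.027  0.106]
-0.018 827 [-0.024  0.027  0.106]
-0.012 209 [-0.007  0.01   0.09 ]
-0.006 198 [-0.007  0.009  0.09 ]
-0.0 130 [-0.008  0.009  0.09 ]
2 rows
[0.001, 0.629, 0.015, 0.002, -0.001, -0.0]
[0.001, 0.629, 0.014, 0.002, -0.001, -0.0]
```

View pics/w2.png

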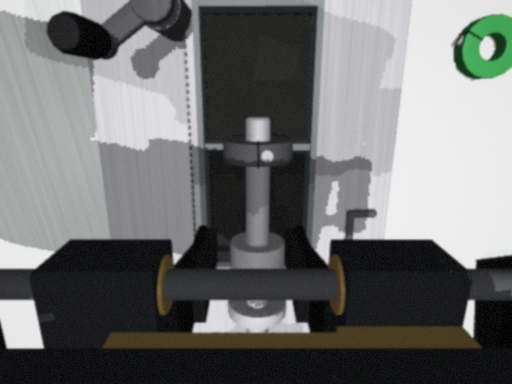

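Call:
step_arm([
  [0,0.61,0.03,0,0,0],
  [0,0.61,0.03,0,0,0.008],
  [0,0,0,0,0,0],
])

```text
time: 4.8
ee_pos: [0.5835, -0.0785, 0.0876]
orientation: [[-0.149, -0.001, 0.989], [-0.989, 0.009, -0.149], [-0.009, -1.0, -0.003]]
force: [-0.3, -0.5, 0.2]
width: 0.028
```

```bash
sed -i 's/XB=.587/XB=.588/' h.py; python3 - <<'E'
from h import *
where(); print(np.round(env.get_obs()['orientation'],3).tolist())
E
```

```text
t 4.8 fix [ 0.0007 -0.0571  0.0876] F [-0.3 -0.5  0.2] w 0.028 yaw -8.6
[[-0.149, -0.001, 0.989], [-0.989, 0.009, -0.149], [-0.009, -1.0, -0.003]]
```

Call:
step_arm([
  [-0.2,0.05,0,0,0,0],
  [-0.2,0,0,0,0,0],
  [-0.2,0,0,0,0,0],
  [-0.2,0,0,0,0,0],
  [-0.2,0,0,0,0,0],
  [-0.2,0,0,0,0,0],
  [0,0,0,0,0,0],
  [0,0,0,0,0,0],
])

```text
time: 5.8
ee_pos: [0.5955, -0.0077, 0.0852]
orientation: [[-0.149, 0.001, 0.989], [-0.989, 0.008, -0.149], [-0.008, -1.0, 0.0]]
force: [-0.3, -0.9, 0.6]
width: 0.0278
```

```bash
python3 - <<'E'
from h import *
where(); f=grab('wrist'); pickle.dump(f,open('w3.pkl','wb'))
r=env.search_frame('wrist','collar'); print([(np.round(d['rect']).tolist(),round(d['confidence'],2),F(unproj(f,*d['rect'][:2]))) for d in r])
g=grab('side'); pickle.dump(g,open('s3.pkl','wb'))
cv2.imwrite('pics/c3.png',np.vstack([f['image'][:200],cv2.resize(g['image'][160:240,220:320],(512,410),interpolation=cv2.INTER_CUBIC)]))
E
```

```text
t 5.8 fix [0.002  0.0147 0.0852] F [-0.3 -0.9  0.6] w 0.0278 yaw -8.6
[([250.0, 282.0, 66.0, 68.0], 0.73, array([0.001 , 0.0457, 0.1843])), ([495.0, 147.0, 32.0, 71.0], 0.68, array([0.1755, 0.053 , 0.0168]))]
```

View pics/c3.png

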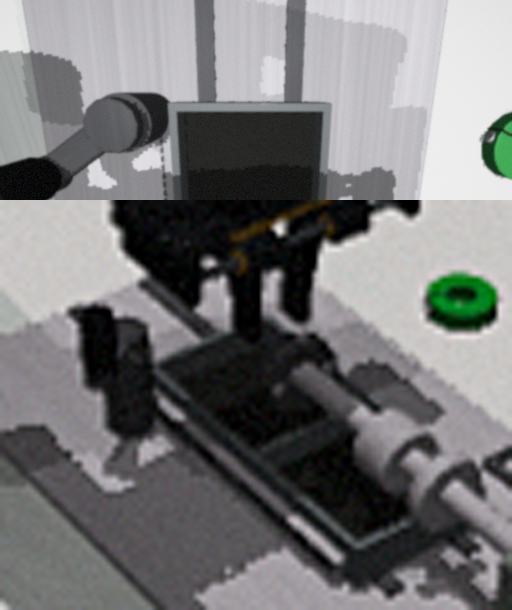

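Call:
step_arm([
  [0,-0.9,0,0,0,0],
  [0,-0.9,0,0,0,0],
  [-0.5,-0.3,0,0,0,0],
  [0,0,0,0,0,0],
])

```text
time: 6.45
ee_pos: [0.6011, 0.0212, 0.2136]
orientation: [[-0.148, 0.006, 0.989], [-0.989, 0.008, -0.148], [-0.009, -1.0, 0.004]]
force: [0.7, -0.4, -0.4]
width: 0.0276
```

```bash
python3 - <<'E'
from h import *
where(); f=grab('wrist'); pickle.dump(f,open('w4.pkl','wb'))
r=env.search_frame('wrist','collar'); print([(np.round(d['rect']).tolist(),round(d['confidence'],2),F(unproj(f,*d['rect'][:2]))) for d in r])
P=cloud(f);m=f['z_map']>0
X=P@XF-XB;S=P@YF-SE;Z=P[...,2]
for s in np.arange(-.03,.1,.006):
    print('%4d'%(s*1000),' '.join('%3d'%(1000*np.median(Z[k])) if (k:=m&(abs(S-s)<.003)&(abs(X-x)<.003)).sum() else ' --' for x in np.arange(-.06,.061,.006)))
cv2.imwrite('pics/w4.png',f['image'])
E
```

```text
t 6.45 fix [0.0031 0.0441 0.2136] F [ 0.7 -0.4 -0.4] w 0.0276 yaw -8.5
[([247.0, 238.0, 56.0, 36.0], 0.78, array([-0.001 , -0.0071,  0.101 ])), ([427.0, 157.0, 54.0, 48.0], 0.64, array([0.2054, 0.0487, 0.0014])), ([144.0, 164.0, 83.0, 66.0], 0.32, array([-0.0932,  0.0585,  0.0864]))]
 -30  31  31  45  --  --  --  --  --  --  86  88  87  --  --  --  40  --  --  --  10  10
 -24  31  31  44  22  23  24  23  -- 100 102 103 102 100  94  23  28  23  23  27  10  10
 -18  32  31  44  22  22  23  23  95 100 102 104 102  99  93  24  22  22  22  43  10  11
 -12  31  32  44  23  23  22  23  93  99 102 103 102  82  82  76  22  22  23  44  11  11
  -6  31  32  45  23  22  22  74  81  79  88  89  87  68  23  22  23  22  23  44  10  10
   0  31  32  45  23  22  23  22  22  22  77  79  77  22  22  22  23  22  23  44  10  10
   5  31  31  44  23  22  23  22  23  23  23  23  22  22  23  22  23  23  23  44  10  10
  11  31  31  45  23  23  23  23  22  23  22  23  22  22  23  23  22  22  22  44  11  10
  17  31  31  44  23  22  23  22  23  23  22  23  22  22  22  23  22  22  23  44  11  11
  23  30  32  
[... 442 characters left out ...]
2  44  23  23  22 259 255 246  23  23  22  22 254 254  23  23  23  44  11  10
  59  32  32  45 318 318  23  23 304  23  23  23  23  22 304  23  23  22  23  44  10  10
  65  88  34 330 329 329 327 328 325 330 330 330 330 330 328 328 328 328 328 330 330  11
  71 312 312 313 319 319 319 319 319 313 313 313 313 313 316 319 319 319 319 319 313 312
  77 309 309 309 318 318 318 318 315 310 310 310 310 310 311 318 318 318 318 318 310 310
  83  80  41  35 309 309 309 309 307  43  42  42  42  42 301 309 309 309 309 309  10  10
  89  42  10  10  10  14  14  13  11  10  11  11  10  11  11  13  14  14  11  11  10  10
  95  11  10  11  10  11  15  12  11  10  10  10  10  11  11  13  15  13  10  11  10  10
```

View pics/w4.png

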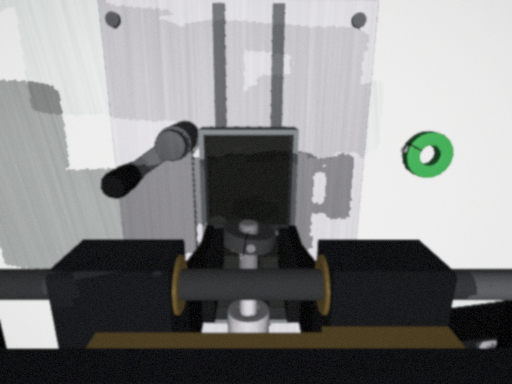

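```bash
python3 - <<'E'
from h import *
f=pickle.load(open('s3.pkl','rb'));P=cloud(f);X=P@XF-XB;S=P@YF-SE;Z=P[...,2]
for r in range(170,204,2):
    print(r,' '.join('%3d/%3d/%3d'%(1000*X[r,c],1000*S[r,c],1000*Z[r,c]) for c in range(264,294,2)))
E
```

```text
170 -45/ -6/179 -46/-16/185 -42/-22/187 -37/-25/186 -30/-25/183 -23/-27/182  16/ 14/143  20/  9/144  24/  4/145 165/171/ -1 170/165/  0 180/166/ -4 186/161/ -3 195/159/ -6 196/149/ -1
172 -53/-16/180 -48/-20/180 -42/-22/180 -37/-26/179 -28/-24/175 -18/-20/168  14/ 12/137  17/  5/140  24/  4/137 155/157/  1 163/155/  0 168/150/  0 173/144/  1 181/142/  0 190/141/ -3
174 -55/-19/176 -44/-14/169 -41/-21/171 -36/-24/170 105/154/ 14 114/154/ 10  14/ 12/129  17/  5/132  24/  3/131 151/153/ -4 157/148/ -3 163/143/ -3 169/139/ -3 175/135/ -3 178/126/  0
176 -26/ 20/134 -29/  6/143 -24/  2/143 -14/  5/137 102/150/  8  12/ 20/118  11/  8/125  17/  4/125  24/  4/122 138/136/  2 145/133/  0 155/134/ -4 158/125/  0 164/120/  0 173/121/ -4
178 -665/-871/897 -27/  9/133 -23/  4/134 -16/  2/132  94/139/  8  14/ 22/108  16/ 13/112  15/  2/119  21/  0/118 122/115/ 11 140/126/ -2 144/119/  0 150/115/  0 156/110/  0 162/107/ -1
180  63/146/  8 -23/ 14/120 -24/  2/128 -14/  4/123  84/126/ 11  12/ 20/102  15/ 12/106  17/  5/109 112/115/  6 110/100/ 15 -665/-871/897 133/106/  2 147/111/ -5 152/106/ -5 155/
[... 1331 characters left out ...]
/ 18 -25/-10/ 73 -22/-16/ 75 -16/-20/ 75  -5/-16/ 67  -7/-28/ 76  -9/-42/ 85  -4/-45/ 85   0/-49/ 85  44/ -5/ 38  44/-16/ 45  82/ 18/  6  85/ 11/  9
198  -8/ 46/ 21  -3/ 42/ 21   3/ 39/ 20  11/ 38/ 17 -24/-20/ 70 -16/-19/ 66 -10/-22/ 65  -1/-21/ 61  -7/-39/ 75  -7/-50/ 82  -4/-55/ 84   0/-61/ 85   6/-62/ 83  44/-26/ 43  79/  4/  8
200 -14/ 38/ 20  -6/ 37/ 18  -3/ 30/ 20   1/ 25/ 21   7/ 23/ 20 -19/-23/ 62  -9/-21/ 56   1/-18/ 49  28/  5/ 21  -6/-49/ 73  -8/-61/ 81  -4/-66/ 82   0/-71/ 84   1/-78/ 87  46/-35/ 39
202 -18/ 32/ 18 -15/ 24/ 21  -8/ 22/ 19  -2/ 20/ 18   0/ 13/ 21   6/ 10/ 20  13/  8/ 18  17/  2/ 20  21/ -3/ 22  30/ -2/ 17  21/-24/ 35  -8/-72/ 80  -6/-78/ 83  -4/-85/ 87   0/-89/ 87
```

```bash
python3 - <<'E'
from h import *
for n in ['w1','w4']:
    f=pickle.load(open(n+'.pkl','rb')); o=f['obs'];R=np.array(o['orientation']);p=np.array(o['ee_pos']);w=o['width']/2
    for y in (.022,0,-.03): print(n,y,[np.round(proj(f,p+R@np.array([x,y,sz*w]))) .tolist()for x in(-.0095,.0095) for sz in(-1,1)])
    P=cloud(f); T=(P-p)@R  # tool coords
    k=(f['z_map']>0)&(f['z_map']<.3)&(abs(T[...,1])<.15)
    fin=k&(abs(T[...,0])<.03)
    y=T[fin]; print('max forward',np.round(np.percentile(y[:,1],[50,90,99,100]),4))
    for a in np.arange(-.15,.04,.01):
        q=y[abs(y[:,1]-a)<.005]
        if len(q)>3: print(round(a,3),len(q),'x',np.round([q[:,0].min(),q[:,0].max()],3),'|z|',np.round([abs(q[:,2]).min(),abs(q[:,2]).max()],3))
E
```

```text
w1 0.022 [[180.0, 206.0], [324.0, 206.0], [182.0, 235.0], [322.0, 235.0]]
w1 0 [[173.0, 220.0], [332.0, 219.0], [175.0, 251.0], [330.0, 251.0]]
w1 -0.03 [[158.0, 243.0], [347.0, 243.0], [161.0, 280.0], [344.0, 280.0]]
max forward [-0.1099 -0.0618 -0.0177 -0.0104]
-0.12 17085 x [-0.028 -0.024] |z| [0.    0.053]
-0.11 8727 x [-0.03  -0.018] |z| [0.    0.062]
-0.1 7169 x [-0.03  -0.009] |z| [0.    0.062]
-0.09 1536 x [-0.03  -0.001] |z| [0.046 0.05 ]
-0.08 1306 x [-0.029  0.008] |z| [0.047 0.052]
-0.07 972 x [-0.01   0.011] |z| [0.047 0.05 ]
-0.06 1081 x [-0.012  0.012] |z| [0.042 0.057]
-0.05 831 x [-0.012  0.01 ] |z| [0.042 0.058]
-0.04 775 x [-0.012 -0.001] |z| [0.042 0.056]
-0.03 743 x [-0.012  0.005] |z| [0.042 0.054]
-0.02 708 x [-0.012  0.01 ] |z| [0.042 0.054]
-0.01 220 x [-0.012  0.009] |z| [0.042 0.053]
w4 0.022 [[229.0, 206.0], [275.0, 206.0], [230.0, 235.0], [274.0, 235.0]]
w4 0 [[227.0, 220.0], [278.0, 220.0], [228.0, 251.0], [277.0, 251.0]]
w4 -0.03 [[223.0, 244.0], [283.0, 243.0], [224.0, 280.0], [282.0, 280.0]]
max forward [-0.1106 -0.0622  0.0909  0.1246]
-0.12 17100 x [-0.028 -0.024] |z| [0.    0.053]
-0.11 12632 x [-0.03  -0.018] |z| [0.    0.055]
-0.1 5079 x [-0.03  -0.014] |z| [0.    0.066]
-0.09 593 x [-0.03 -0.  ] |z| [0.017 0.079]
-0.08 877 x [-0.017  0.002] |z| [0.018 0.081]
-0.07 331 x [-0.01  0.01] |z| [0.018 0.02 ]
-0.06 755 x [-0.012  0.011] |z| [0.013 0.023]
-0.05 659 x [-0.012  0.01 ] |z| [0.013 0.027]
-0.04 623 x [-0.012 -0.001] |z| [0.013 0.026]
-0.03 487 x [-0.012  0.003] |z| [0.013 0.024]
-0.02 429 x [-0.012  0.01 ] |z| [0.013 0.024]
-0.01 134 x [-0.012  0.002] |z| [0.013 0.024]
```

Call:
step_arm([
  [0.87,0.4,-0.025,0,0,0],
  [0.87,0.4,-0.025,0,0,0],
  [0,0.4,0,0,0,0],
  [0,0,0,0,0,0],
])

```text
time: 7.05
ee_pos: [0.5783, -0.0826, 0.1353]
orientation: [[-0.152, -0.007, 0.988], [-0.988, 0.011, -0.152], [-0.01, -1.0, -0.008]]
force: [-0.4, 0.7, -0.6]
width: 0.028
```

```bash
python3 - <<'E'
from h import *
where(); f=grab('wrist'); P=cloud(f);m=f['z_map']>0
X=P@XF-XB;S=P@YF-SE;Z=P[...,2]
for s in np.arange(-.054,.006,.004):
    print('%4d'%(s*1000),' '.join('%3d'%(1000*np.median(Z[k])) if (k:=m&(abs(S-s)<.002)&(abs(X-x)<.002)).sum() else ' --' for x in np.arange(-.032,.033,.004)))
plan(W(0,-.060,.051),tool(-A))
E
```

```text
t 7.05 fix [-0.0039 -0.0619  0.1353] F [-0.4  0.7 -0.6] w 0.028 yaw -8.8
 -54  23  23 182 170  23  22  84  87  88  87 159 171 210  22  22  22  23
 -50  23 178 182  24  22  22  85  87  88  87  84 153 178 181  22  22  22
 -46  23  23 227  22  23  22  84  87  88  87  84  23 225  22  22  23  23
 -42 240 240 235  23  23  22  85  88  88  87  85 229 233  22  23  23  23
 -38 251 251 251 252 252 252 252 252 252 252 252 252 250 250 250 250 250
 -34 241 241 240 234 234 234 234 234 234 234 234 234 240 240 240 240 240
 -30 241 241 240 233 233 233 232 232 232 232 232 232 240 240 240 240 240
 -26 235 236 235 231  --  --  84  87  88  88  85 230 234 235 235 235 235
 -22  22  -- 236  --  98 100 102 103 103 102 102 100  97  93  86  --  23
 -18  23  --  87  94  98 100 102 103 104 105 102 101  98  94  87  --  22
 -14  22  --  87  93  98 100 102 103 104 105 102 100  98  94  87  23  22
 -10  22  23  86  93  97 100 102 102 103 103 102  92  85  76  71  22  22
  -6  23  22  54  88  87  84  93  92  90  88  85  22  22  22  23  22  23
  -2  23  22  23  23  23  22  79  85  87  86  81  22  22  22  23  23  23
   1  23  23  22  22  22  23  23  22  23  23  23  23  23  22  23  23  22
2 rows
[-0.004, 0.715, 0.024, 0.002, -0.001, -0.004]
[-0.008, 0.715, 0.023, 0.002, -0.001, -0.004]
```

Call:
step_arm([
  [0,0.7,0.025,0,0,0],
  [0,0.7,0.025,0,0,0],
  [0,0,0,0,0,0],
])

```text
time: 7.48
ee_pos: [0.5823, -0.0804, 0.0525]
orientation: [[-0.149, -0.005, 0.989], [-0.989, 0.01, -0.149], [-0.009, -1.0, -0.006]]
force: [-0.8, -0.6, 0.8]
width: 0.0279
```

```bash
python3 - <<'E'
from h import *
where()
E
```

```text
t 7.475 fix [-0.0002 -0.0591  0.0525] F [-0.8 -0.6  0.8] w 0.0279 yaw -8.6
```

Call:
step_arm([
  [-0.2,0.02,0,0,0,0],
  [-0.2,0,0,0,0,0],
  [-0.2,0,0,0,0,0],
  [-0.2,0,0,0,0,0],
  [-0.2,0,0,0,0,0],
  [-0.2,0,0,0,0,0],
  [0,0,0,0,0,0],
  [0,0,0,0,0,0],
])

```text
time: 8.48
ee_pos: [0.595, -0.0103, 0.0538]
orientation: [[-0.15, 0.001, 0.989], [-0.989, 0.008, -0.15], [-0.008, -1.0, -0.0]]
force: [0.4, -0.2, -0.1]
width: 0.0277
```

```bash
python3 - <<'E'
from h import *
where(); g=grab('side'); pickle.dump(g,open('s5.pkl','wb'));P=cloud(g);X=P@XF-XB;S=P@YF-SE;Z=P[...,2]
m=(abs(X)<.045)&(S>-.03)&(S<.09)&(Z>.026)&(Z<.07)
for s in np.arange(-.03,.09,.006):
    print('%4d'%(s*1000),' '.join('%3d'%(1000*np.median(Z[k])) if (k:=m&(abs(S-s)<.004)&(abs(X-x)<.004)).sum() else ' --' for x in np.arange(-.045,.046,.006)))
f=grab('wrist')
cv2.imwrite('pics/c5.png',np.vstack([f['image'][:200],cv2.resize(g['image'][160:240,220:320],(512,410),interpolation=cv2.INTER_CUBIC)]))
E
```

```text
t 8.475 fix [0.0019 0.0121 0.0538] F [ 0.4 -0.2 -0.1] w 0.0277 yaw -8.6
 -30  --  40  34  35  31  33  33  34  --  30  39  --  28  --  --  39
 -24  --  40  36  38  --  35  37  40  35  36  38  35  --  --  --  39
 -18  --  --  --  --  --  --  --  --  --  --  --  --  --  --  --  43
 -12  --  --  --  --  --  --  --  --  --  --  --  --  --  --  --  --
  -6  40  --  --  --  --  --  --  --  --  --  --  --  --  --  --  40
   0  40  --  --  --  62  65  --  --  --  --  --  67  67  --  --  40
   5  --  --  --  --  65  68  --  --  --  --  --  --  --  --  --  41
  11  38  38  --  --  68  --  --  --  --  --  --  --  --  --  --  42
  17  --  --  --  --  68  29  32  32  --  --  69  --  --  --  --  41
  23  --  --  --  28  36  30  35  34  32  34  --  --  --  --  --  39
  29  --  --  --  29  34  35  38  38  33  34  35  --  --  --  --  --
  35  40  --  29  32  36  35  35  38  --  34  34  33  --  --  --  --
  41  --  --  30  34  36  36  33  --  --  --  38  35  --  --  --  --
  47  41  --  31  33  37  37  31  --  --  --  --  --  --  --  --  --
  53  42  --  32  33  35  36  36  36  29  --  --  --  --  --  --  --
  59  --  --  --  35  36  36  36  36  30  --  --  --  --  --  --  27
  65  --  --  --  --  36  36  36  36  34  35  --  --  --  --  --  33
  71  44  44  --  --  --  36  36  39  34  34  --  --  --  --  --  36
  77  42  42  35  34  36  36  33  36  34  38  34  --  --  --  --  37
  83  40  40  36  37  38  34  31  33  34  32  33  34  --  --  --  --
```

View pics/c5.png

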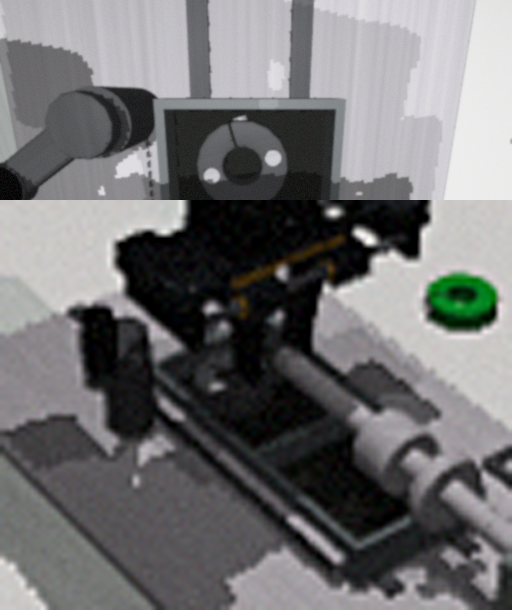

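```bash
python3 - <<'E'
from h import *
p=np.array(env.get_obs()['ee_pos']); R=np.array(env.get_obs()['orientation'])
plan(W(0,.014,.17),tool(-A)); plan(W(-.075,.065,.24),tool(-A),p0=W(0,.014,.17),R0=tool(-A))
E
```

```text
3 rows
[-0.018, -0.645, -0.011, 0.0, -0.0, -0.003]
[-0.016, -0.645, -0.011, 0.0, -0.0, -0.003]
[-0.015, -0.645, -0.011, 0.0, -0.0, -0.003]
2 rows
[-0.425, -0.583, -0.625, 0.0, 0.0, 0.0]
[-0.425, -0.583, -0.625, 0.0, 0.0, 0.0]
```

Call:
step_arm([
  [-0.015,-0.65,-0.01,0,0,0],
  [-0.015,-0.65,-0.01,0,0,-0.003],
  [-0.015,-0.65,-0.01,0,0,-0.003],
  [-0.28,-0.4,-0.42,0,0,0],
  [-0.28,-0.4,-0.42,0,0,0],
  [-0.28,-0.4,-0.42,0,0,0],
  [0,0,0,0,0,0],
], hand=60)

```text
time: 9.45
ee_pos: [0.526, 0.0534, 0.245]
orientation: [[-0.149, 0.003, 0.989], [-0.989, 0.002, -0.149], [-0.002, -1.0, 0.003]]
force: [0.3, 0.2, -0.6]
width: 0.0598
```

```bash
python3 - <<'E'
from h import *
where(); f=grab('wrist'); pickle.dump(f,open('w6.pkl','wb')); P=cloud(f); ok=f['z_map']>0
X=P@XF-XB;S=P@YF-SE;Z=P[...,2]
def circ(k,nm):
    c,r=cv2.minEnclosingCircle(np.float32(np.c_[X[k],S[k]])); print(nm,k.sum(),'mean',np.round([X[k].mean(),S[k].mean()],4),'circ',np.round(c,4),round(r,4),'z',np.median(Z[k]).round(4))
k=ok&(abs(Z-.130)<.004)&(abs(X+.085)<.07)&(abs(S-.07)<.07); circ(k,'knob')
k=ok&(abs(Z-.088)<.003)&(abs(X+.07)<.022)&(abs(S-.075)<.022); circ(k,'hubish')
for s in np.arange(.02,.11,.005):
    print('%4d'%(s*1000),' '.join('%3d'%(1000*np.median(Z[k])) if (k:=ok&(abs(S-s)<.0025)&(abs(X-x)<.0025)).sum() else ' --' for x in np.arange(-.13,-.03,.005)))
# divider / tray outer wall
k=ok&(abs(Z-.044)<.004)&(abs(X)<.03)&(S>.05)&(S<.15); print('outer wall s',np.percentile(S[k],[5,50,95]))
k=ok&(Z>.029)&(Z<.042)&(abs(X)<.04)&(S>0)&(S<.08); circ(k,'collar')
cv2.imwrite('pics/w6.png',f['image'])
E
```

```text
t 9.45 fix [-0.0759  0.0648  0.245 ] F [ 0.3  0.2 -0.6] w 0.0598 yaw -8.6
knob 433 mean [-0.1052  0.0505] circ [-0.1057  0.0494] 0.0112 z 0.1307
hubish 814 mean [-0.0732  0.0724] circ [-0.0748  0.0689] 0.0222 z 0.0885
  20  11  --  --  --  --  --  10  11  10  10  10  11  11  10  11  32  34  44  23  22
  25  11  --  --  --  --  --  10  10  10  10  10  10  10  10  11  32  33  45  22  23
  30  11   9  --  --  --  --  --  10  11  11  11  11  10  10  12  31  32  44  23  22
  35  10  11  --  --  --  --  --  --  --  11  10  11  10  10  11  32  38  44  23  23
  40  10  11  11  -- 130 130 129  --  --  --  11  11  10  10  11  31  43  44  23  22
  45  11  10  10  12 130 131 130 127  --  --  --  10  10  11  26  32  43  44  22  23
  50  11  10  11 125 130 130 130 123  86  --  --  --  --  --  31  32  43  44  22  22
  55  11  10  11 112 306 259 126  98  86  86  85  --  --  --  --  32  41 305 306  22
  60  11  11  10  11 306 258 101  86  86  86  86  86  --  87  --  --  43 305 309  22
  65  11  10  10  10 316 270  11  84  86  86  87  88  89  89  89  --  44 305 313  23
  70  10  11  10  11 324 270  10  10  46  86  88  88  89  89  88  88  44 282 320  22
  75  11  11 294 285 294 271  11  11  10  72  89  88  89  88  88  87  33 283 288 294
  80 349 180 349 327 339  11  10  10  11  35  87  88  89  88  88  72  33 336 334  44
  85 350 350 350 350 344  10  10  11  11  14  72  88  89  88  83  46  29 340 341  44
  90 350 360 362 362 362 363 363 362 362 362 362 361 361 361 362 362 362 360 359 360
  95 350 350 350 350 344 343 343 343 343 343 343 343 343 343 343 343 343 344 350 350
 100 348 348 348 348 342 340 341 341 340 341 341 340 340 341 341 340 340 342 347 348
 105 340 341 342 341 337  11  10  11  10  11  11  10  10  10  11  10  10 332 341 341
outer wall s [0.05682421 0.08251855 0.08494322]
collar 1369 mean [-0.005   0.0492] circ [-0.0045  0.049 ] 0.0271 z 0.0387
```

```bash
python3 - <<'E'
from h import *
plan(W(-.1055,.0497,.15),tool(-A)); plan(W(-.1055,.0497,.085),tool(-A),p0=W(-.1055,.0497,.15),R0=tool(-A))
E
```

```text
2 rows
[0.121, 0.782, -0.255, -0.001, 0.0, -0.001]
[0.121, 0.783, -0.254, -0.001, 0.0, -0.001]
2 rows
[0.0, 0.542, 0.0, 0.0, 0.0, 0.0]
[0.0, 0.542, 0.0, 0.0, 0.0, 0.0]
```

Call:
step_arm([
  [0.12,0.78,-0.25,0,0,0],
  [0.12,0.78,-0.25,0,0,0],
  [0,0,0,0,0,0],
], hand=46)

```text
time: 9.88
ee_pos: [0.4909, 0.0426, 0.1459]
orientation: [[-0.152, -0.011, 0.988], [-0.988, 0.003, -0.152], [-0.002, -1.0, -0.011]]
force: [0.7, 1.1, -0.5]
width: 0.0471
```

```bash
python3 - <<'E'
from h import *
where();plan(W(-.1055,.0497,.085),tool(-A))
E
```

```text
t 9.875 fix [-0.109   0.0488  0.1459] F [ 0.7  1.1 -0.5] w 0.0471 yaw -8.7
2 rows
[-0.006, 0.507, 0.035, 0.005, -0.001, -0.001]
[-0.007, 0.507, 0.032, 0.005, -0.001, -0.001]
```

Call:
step_arm([
  [0,0.5,0.03,0,0,0],
  [0,0.5,0.03,0,0,0],
  [0,0,0,0,0,0],
])

```text
time: 10.25
ee_pos: [0.4993, 0.0423, 0.089]
orientation: [[-0.151, -0.001, 0.989], [-0.989, 0.002, -0.151], [-0.002, -1.0, -0.001]]
force: [0.6, -0.5, 0.3]
width: 0.0457
```

```bash
python3 - <<'E'
from h import *
where()
E
```

```text
t 10.25 fix [-0.1006  0.0498  0.089 ] F [ 0.6 -0.5  0.3] w 0.0457 yaw -8.7
```

Call:
step_arm([
  [0,0,0,0,0,0],
  [0,0,0,0,0,0],
  [0,0,0,0,0,0],
  [0,0,0,0,0,0],
], hand=15, grip_force=20)

```text
time: 10.75
ee_pos: [0.4969, 0.0429, 0.0902]
orientation: [[-0.15, -0.002, 0.989], [-0.989, 0.002, -0.15], [-0.002, -1.0, -0.002]]
force: [-4.9, -0.8, 6.3]
width: 0.0224
```

```bash
cat >> h.py <<'E'
AX=np.array([-.068,.074])
def crank(n,step=20):
    o=env.get_obs(); p=F(o['ee_pos']); R=np.array(o['orientation']); q=p[:2]-AX
    th=np.arctan2(q[1],q[0]); print('ang',np.degrees(th).round(1),'r',np.hypot(*q).round(4))
    rows=[];c=p[:2]
    for i in range(1,n+1):
        t=th+np.radians(step)*i; g=AX+.045*np.array([np.cos(t),np.sin(t)]); d=XF*(g-c)[0]+YF*(g-c)[1]; c=g
        rows.append(np.round(R.T@d/.06,2).tolist()+[0,0,0])
    print(rows)
E
python3 - <<'E'
from h import *
where(); crank(6)
E
```

```text
t 10.75 fix [-0.1031  0.0501  0.0902] F [-4.9 -0.8  6.3] w 0.0224 yaw -8.6
ang -145.7 r 0.0425
[[0.21, -0.0, 0.15, 0, 0, 0], [0.11, -0.0, 0.23, 0, 0, 0], [0.03, -0.0, 0.26, 0, 0, 0], [-0.06, -0.0, 0.25, 0, 0, 0], [-0.15, -0.0, 0.22, 0, 0, 0], [-0.21, 0.0, 0.15, 0, 0, 0]]
```

Call:
step_arm([
  [0.19,0,0.18,0,0,0],
  [0.11,0,0.23,0,0,0],
  [0.03,0,0.26,0,0,0],
  [-0.06,0,0.25,0,0,0],
  [-0.15,0,0.22,0,0,0],
  [-0.21,0,0.15,0,0,0],
  [0,0,0,0,0,0],
])

```text
time: 11.62
ee_pos: [0.5732, 0.0391, 0.0901]
orientation: [[-0.15, -0.006, 0.989], [-0.989, 0.005, -0.15], [-0.005, -1.0, -0.006]]
force: [-6.6, 7.0, 10.2]
width: 0.0225
```

```bash
python3 - <<'E'
from h import *
where(); crank(10)
E
```

```text
t 11.625 fix [-0.027   0.0577  0.0901] F [-6.6  7.  10.2] w 0.0225 yaw -8.6
ang -21.7 r 0.0441
[[-0.25, 0.0, 0.07, 0, 0, 0], [-0.26, 0.0, -0.04, 0, 0, 0], [-0.23, 0.0, -0.12, 0, 0, 0], [-0.17, 0.0, -0.19, 0, 0, 0], [-0.1, 0.0, -0.24, 0, 0, 0], [-0.01, 0.0, -0.26, 0, 0, 0], [0.08, 0.0, -0.25, 0, 0, 0], [0.16, 0.0, -0.2, 0, 0, 0], [0.22, -0.0, -0.14, 0, 0, 0], [0.26, -0.0, -0.05, 0, 0, 0]]
```

Call:
step_arm([
  [-0.25,0,0.06,0,0,0],
  [-0.26,0,-0.04,0,0,0],
  [-0.23,0,-0.12,0,0,0],
  [-0.17,0,-0.19,0,0,0],
  [-0.1,0,-0.24,0,0,0],
  [-0.01,0,-0.26,0,0,0],
  [0.08,0,-0.25,0,0,0],
  [0.16,0,-0.2,0,0,0],
  [0.22,0,-0.14,0,0,0],
  [0.26,0,-0.05,0,0,0],
  [0,0,0,0,0,0],
])

```text
time: 13.0
ee_pos: [0.4911, 0.0672, 0.0902]
orientation: [[-0.15, -0.003, 0.989], [-0.989, 0.002, -0.15], [-0.002, -1.0, -0.003]]
force: [-4.5, -1.5, 10.6]
width: 0.0226
```

```bash
python3 - <<'E'
from h import *
where(); crank(10)
E
```

```text
t 13.0 fix [-0.1124  0.0732  0.0902] F [-4.5 -1.5 10.6] w 0.0226 yaw -8.7
ang -179.0 r 0.0444
[[0.26, -0.0, 0.04, 0, 0, 0], [0.22, -0.0, 0.13, 0, 0, 0], [0.16, -0.0, 0.2, 0, 0, 0], [0.08, -0.0, 0.25, 0, 0, 0], [-0.0, -0.0, 0.26, 0, 0, 0], [-0.09, -0.0, 0.24, 0, 0, 0], [-0.17, -0.0, 0.2, 0, 0, 0], [-0.23, -0.0, 0.13, 0, 0, 0], [-0.26, 0.0, 0.04, 0, 0, 0], [-0.26, 0.0, -0.05, 0, 0, 0]]
```

Call:
step_arm([
  [0.26,0,0.04,0,0,0],
  [0.22,0,0.13,0,0,0],
  [0.16,0,0.2,0,0,0],
  [0.08,0,0.25,0,0,0],
  [0,0,0.26,0,0,0],
  [-0.09,0,0.24,0,0,0],
  [-0.17,0,0.2,0,0,0],
  [-0.23,0,0.13,0,0,0],
  [-0.26,0,0.04,0,0,0],
  [0,0,0,0,0,0],
])

```text
time: 14.25
ee_pos: [0.5806, 0.0576, 0.0902]
orientation: [[-0.149, -0.003, 0.989], [-0.989, 0.004, -0.149], [-0.003, -1.0, -0.003]]
force: [-4.0, 1.9, 9.4]
width: 0.0224
```

```bash
python3 - <<'E'
from h import *
where(); crank(6,10)
E
```

```text
t 14.25 fix [-0.0225  0.077   0.0902] F [-4.   1.9  9.4] w 0.0224 yaw -8.6
ang 3.8 r 0.0456
[[-0.13, 0.0, -0.03, 0, 0, 0], [-0.12, 0.0, -0.04, 0, 0, 0], [-0.11, 0.0, -0.06, 0, 0, 0], [-0.1, 0.0, -0.08, 0, 0, 0], [-0.09, 0.0, -0.1, 0, 0, 0], [-0.07, 0.0, -0.11, 0, 0, 0]]
```

Call:
step_arm([
  [-0.13,0,-0.02,0,0,0],
  [-0.12,0,-0.04,0,0,0],
  [-0.11,0,-0.06,0,0,0],
  [0,0,0,0,0,0],
])

```text
time: 14.75
ee_pos: [0.579, 0.0788, 0.0903]
orientation: [[-0.15, 0.002, 0.989], [-0.989, 0.003, -0.15], [-0.003, -1.0, 0.002]]
force: [1.5, 1.1, 5.9]
width: 0.0223
```

```bash
python3 - <<'E'
from h import *
where(); crank(4,10); f=grab('top'); P=cloud(f); S=P@YF-SE; X=P@XF-XB; Z=P[...,2]
k=(abs(Z-.044)<.006)&(abs(X)<.05)&(S>.0)&(S<.25)
h,e=np.histogram(S[k],np.arange(0,.25,.005)); print([(round(b*1000),int(a)) for a,b in zip(h,e) if a])
E
```

```text
t 14.75 fix [-0.0273  0.0978  0.0903] F [1.5 1.1 5.9] w 0.0223 yaw -8.6
ang 30.3 r 0.0471
[[-0.09, 0.0, -0.11, 0, 0, 0], [-0.09, 0.0, -0.09, 0, 0, 0], [-0.07, 0.0, -0.11, 0, 0, 0], [-0.05, -0.0, -0.12, 0, 0, 0]]
[(0, 3), (5, 3), (10, 3), (15, 1), (20, 2), (25, 4), (30, 2), (35, 2), (145, 1), (150, 2)]
```

Call:
step_arm([
  [-0.1,0,-0.1,0,0,0],
  [-0.09,0,-0.1,0,0,0],
  [0,0,0,0,0,0],
])

```text
time: 15.18
ee_pos: [0.5712, 0.0929, 0.0905]
orientation: [[-0.151, 0.008, 0.989], [-0.989, 0.005, -0.151], [-0.006, -1.0, 0.007]]
force: [6.1, 3.9, 2.2]
width: 0.0228
```

Call:
step_arm([
  [-0.06,0,-0.1,0,0,0],
  [0,0,0,0,0,0],
])

```text
time: 15.42
ee_pos: [0.5665, 0.0979, 0.0905]
orientation: [[-0.151, 0.009, 0.988], [-0.988, 0.006, -0.152], [-0.007, -1.0, 0.008]]
force: [6.4, 5.5, 1.6]
width: 0.0225
```

```bash
python3 - <<'E'
from h import *
where(); crank(4,10)
E
```

```text
t 15.425 fix [-0.0425  0.1148  0.0905] F [6.4 5.5 1.6] w 0.0225 yaw -8.7
ang 58.0 r 0.0481
[[-0.02, -0.0, -0.14, 0, 0, 0], [-0.04, -0.0, -0.13, 0, 0, 0], [-0.02, -0.0, -0.13, 0, 0, 0], [0.01, -0.0, -0.13, 0, 0, 0]]
```

Call:
step_arm([
  [-0.06,0,-0.11,0,0,0],
  [0,0,0,0,0,0],
])

```text
time: 15.68
ee_pos: [0.5622, 0.1015, 0.0905]
orientation: [[-0.151, 0.013, 0.989], [-0.989, 0.004, -0.151], [-0.006, -1.0, 0.012]]
force: [8.7, 3.9, -1.1]
width: 0.0225
```

Call:
step_arm([
  [-0.04,0,-0.11,0,0,0],
  [0,0,0,0,0,0],
])

```text
time: 15.92
ee_pos: [0.562, 0.1017, 0.0908]
orientation: [[-0.149, 0.025, 0.988], [-0.989, -0.001, -0.149], [-0.003, -1.0, 0.024]]
force: [16.9, -5.6, -9.0]
width: 0.0225
```

```bash
python3 - <<'E'
from h import *
where(); crank(1,10)
E
```

```text
t 15.925 fix [-0.0476  0.1179  0.0908] F [16.9 -5.6 -9. ] w 0.0225 yaw -8.6
ang 65.1 r 0.0484
[[0.01, -0.0, -0.15, 0, 0, 0]]
```

Call:
step_arm([
  [0,0,0.05,0,0,0],
  [0,0,0,0,0,0],
  [0,0,0,0,0,0],
  [0,0,0,0,0,0],
], hand=46)

```text
time: 16.42
ee_pos: [0.5515, 0.1034, 0.089]
orientation: [[-0.15, -0.004, 0.989], [-0.989, 0.002, -0.15], [-0.002, -1.0, -0.004]]
force: [-0.2, 0.5, -0.2]
width: 0.0447
```

```bash
python3 - <<'E'
from h import *
where()
E
```

```text
t 16.425 fix [-0.0582  0.118   0.089 ] F [-0.2  0.5 -0.2] w 0.0447 yaw -8.6
```

Call:
step_arm([
  [0,-0.5,0,0,0,0],
  [0,-0.9,0,0,0,0],
  [0,-0.9,0,0,0,0],
  [0,-0.9,0,0,0,0],
  [0.3,0,0,0,0,0],
  [0,0,0,0,0,0],
])

```text
time: 17.18
ee_pos: [0.5488, 0.0841, 0.2806]
orientation: [[-0.151, -0.003, 0.988], [-0.988, 0.002, -0.151], [-0.002, -1.0, -0.004]]
force: [-0.7, -0.1, -0.5]
width: 0.046
```

```bash
python3 - <<'E'
from h import *
where(); f=grab('wrist'); pickle.dump(f,open('w7.pkl','wb')); P=cloud(f); ok=f['z_map']>0
X=P@XF-XB;S=P@YF-SE;Z=P[...,2]
k=ok&(abs(Z-.044)<.004)&(abs(X+.0)<.04); h,e=np.histogram(S[k],np.arange(-.06,.25,.004)); print([(round(b*1000),int(a)) for a,b in zip(h,e) if a>5])
k=ok&(Z>.124)&(Z<.134)&(abs(X+.07)<.07)&(S<.16)&(S>.02); print('knob',np.round([X[k].mean(),S[k].mean()],4))
k=ok&(Z>.075)&(Z<.092)&(abs(X)<.012)&(S>-.07)&(S<.02); print('bar',np.round([X[k].mean(),S[k].max()],4))
k=ok&(Z>.092)&(Z<.108)&(abs(X)<.026)&(S>-.25)&(S<.02); 
if k.sum(): h,e=np.histogram(S[k],np.arange(-.2,.02,.004)); print([(round(b*1000),int(a)) for a,b in zip(h,e) if a>5])
cv2.imwrite('pics/w7.png',f['image'])
E
```

```text
t 17.175 fix [-0.0579  0.0986  0.2806] F [-0.7 -0.1 -0.5] w 0.046 yaw -8.7
[(-32, 46), (-28, 83), (76, 22), (80, 216), (84, 19), (132, 6), (136, 11), (140, 14), (144, 13), (148, 13), (152, 12), (156, 9), (160, 12), (164, 13), (168, 14), (172, 10), (176, 11), (188, 210), (192, 139)]
knob [-0.0486  0.1161]
bar [-0.0083 -0.0004]
[(-116, 11), (-112, 54), (-108, 74), (-104, 66), (-100, 107)]
```

View pics/w7.png

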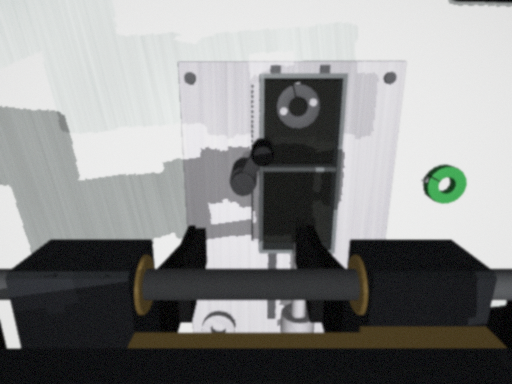

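```bash
python3 - <<'E'
from h import *
plan(W(0,-.195,.16),tool(-A))
E
```

```text
6 rows
[0.817, 0.33, 0.164, 0.001, -0.0, -0.0]
[0.817, 0.331, 0.164, 0.001, -0.0, -0.0]
[0.817, 0.331, 0.163, 0.001, -0.0, -0.0]
[0.817, 0.332, 0.163, 0.001, -0.0, -0.0]
[0.817, 0.332, 0.162, 0.001, -0.0, -0.0]
[0.817, 0.332, 0.162, 0.001, -0.0, -0.0]
```

Call:
step_arm([
  [0.82,0.33,0.16,0,0,0],
  [0.82,0.33,0.16,0,0,0],
  [0.82,0.33,0.16,0,0,0],
  [0.82,0.33,0.16,0,0,0],
  [0.82,0.33,0.16,0,0,0],
  [0.82,0.33,0.16,0,0,0],
  [0,0,0,0,0,0],
], hand=28)

```text
time: 18.1
ee_pos: [0.5613, -0.2176, 0.158]
orientation: [[-0.155, -0.006, 0.988], [-0.988, 0.006, -0.155], [-0.005, -1.0, -0.007]]
force: [-0.6, 1.2, -0.3]
width: 0.0286
```

```bash
python3 - <<'E'
from h import *
where(); f=grab('wrist'); P=cloud(f);m=f['z_map']>0
X=P@XF-XB;S=P@YF-SE;Z=P[...,2]
for s in np.arange(-.25,-.10,.005):
    print('%4d'%(s*1000),' '.join('%3d'%(1000*np.median(Z[k])) if (k:=m&(abs(S-s)<.0025)&(abs(X-x)<.002)).sum() else ' --' for x in np.arange(-.032,.033,.004)))
plan(W(0,-.195,.0525),tool(-A))
E
```

```text
t 18.1 fix [-0.0005 -0.1979  0.158 ] F [-0.6  1.2 -0.3] w 0.0286 yaw -8.9
-250  --  --  --  --  --  --  --  --  --  --  --  --  --  --  --  --  --
-245  27  --  67 106 107 107 107 107 107 107 107 107 107  43  35  34  26
-240  21  22  45  74  74  80  99  99 101  99  97  77  75  39  22  21  20
-235  10  10  10  10  11  10  84  87  88  87  84  10  11  11  10  11  11
-229  10  10  11  11  10  11  84  88  88  87  84  10  11  11  11  10  10
-224  10  10  11  11  10  11  84  87  88  87  84  11  10  10  10  10  11
-219  11  11  11  11  11  10  84  87  88  87  84  10  10  10  10  10  11
-214  10  11  11  11  11  10  84  87  88  87  84  10  10  11  10  10  10
-209  11  11  10  11  11  11  84  87  88  87  84  12  11  10  10  11  11
-204  10  10  11 219 218  10  84  87  88  87  84 212 218  10  10  10  11
-199  11  11  10 220 218  11  84  87  88  87  84 190 219  11  10  11  10
-194  10  11  11 231 185  11  85  88  88  87  84 184 230  10  11  10  11
-189  10  10  10 202 191  10  84  88  88  87  84 188 199 201  11  11  11
-184  10 106 199 209  10  11  85  87  88  87  84  11 236 199 204  11  10
-179
[... 561 characters left out ...]
11  11  11  14  14
-139  15  15  12  11  11  11  85  87  88  87  84  10  10  10  11  15  14
-134  15  14  12  11  10  10  84  87  88  87  85  11  11  11  11  14  14
-129  15  15  14  10  11  11  84  87  88  87  84  10  11  10  14  14  15
-124  15  15  --  87  92  95  97  98  99  98  98  95  92  86  --  14  15
-119  15  15  76  86  93  95  98  99  99  99  98  95  92  87  --  15  15
-114  15  15  --  87  93  95  98  99  99  99  97  95  93  87  --  14  15
-109  14  14  --  87  92  95  98  99  99  99  98  96  92  87  77  15  15
-104  15  14  --  87  92  96  97  98  99  98  98  95  92  87  --  15  14
2 rows
[-0.003, 0.887, 0.01, 0.003, -0.002, -0.003]
[-0.006, 0.887, 0.008, 0.003, -0.002, -0.003]
```

Call:
step_arm([
  [0,0.58,0,0,0,0],
  [0,0.58,0,0,0,0],
  [0,0.58,0,0,0,0],
  [0,0,0,0,0,0],
])

```text
time: 18.65
ee_pos: [0.5607, -0.2119, 0.055]
orientation: [[-0.149, -0.007, 0.989], [-0.989, 0.007, -0.149], [-0.006, -1.0, -0.008]]
force: [-0.9, 0.4, -0.3]
width: 0.028
```

```bash
python3 - <<'E'
from h import *
where()
E
```

```text
t 18.65 fix [-0.0019 -0.1923  0.055 ] F [-0.9  0.4 -0.3] w 0.028 yaw -8.5
```

Call:
step_arm([
  [-0.2,0.03,0.02,0,0,0],
  [-0.2,0,0,0,0,0],
  [-0.2,0,0,0,0,0],
  [-0.2,0,0,0,0,0],
  [-0.2,0,0,0,0,0],
  [-0.2,0,0,0,0,0],
  [-0.2,0,0,0,0,0],
  [-0.2,0,0,0,0,0],
  [-0.2,0,0,0,0,0],
  [-0.2,0,0,0,0,0],
  [0,0,0,0,0,0],
])

```text
time: 20.02
ee_pos: [0.5829, -0.0957, 0.0567]
orientation: [[-0.149, 0.001, 0.989], [-0.989, 0.003, -0.149], [-0.003, -1.0, 0.0]]
force: [0.5, -0.2, -0.6]
width: 0.0277
```

```bash
python3 - <<'E'
from h import *
where(); print(np.round(env.get_obs()['orientation'],3).tolist())
E
```

```text
t 20.025 fix [ 0.0026 -0.0742  0.0567] F [ 0.5 -0.2 -0.6] w 0.0277 yaw -8.6
[[-0.149, 0.001, 0.989], [-0.989, 0.003, -0.149], [-0.003, -1.0, 0.0]]
```

Call:
step_arm([
  [-0.2,0.04,-0.02,0,0,0],
  [-0.2,0.04,-0.02,0,0,0],
  [-0.2,0,0,0,0,0],
  [-0.2,0,0,0,0,0],
  [-0.2,0,0,0,0,0],
  [-0.2,0,0,0,0,0],
  [-0.22,0,0,0,0,0],
  [0,0,0,0,0,0],
  [0,0,0,0,0,0],
])

```text
time: 21.15
ee_pos: [0.5928, -0.0114, 0.0525]
orientation: [[-0.149, -0.0, 0.989], [-0.989, 0.002, -0.149], [-0.002, -1.0, -0.0]]
force: [-1.4, -3.0, 6.5]
width: 0.0281
```

```bash
python3 - <<'E'
from h import *
where(); f=grab('wrist'); g=grab('side')
cv2.imwrite('pics/c8.png',np.vstack([f['image'][:220],cv2.resize(g['image'][160:235,220:320],(512,384),interpolation=cv2.INTER_CUBIC)]))
for cam,ff in (('wrist',f),('side',g)):
  for t in ('collar','washer','sleeve'):
    r=env.search_frame(cam,t); print(cam,t,[(np.round(d['rect']).tolist(),round(d['confidence'],2),F(unproj(ff,*d['rect'][:2])).tolist()) for d in r])
E
```

```text
t 21.15 fix [-0.0001  0.0107  0.0525] F [-1.4 -3.   6.5] w 0.0281 yaw -8.6
wrist collar [([246.0, 3.0, 42.0, 2.0], 0.68, [-0.0036, 0.1306, 0.0323])]
wrist washer [([251.0, 199.0, 104.0, 66.0], 0.73, [-0.0007, 0.0437, 0.0893]), ([245.0, 3.0, 43.0, 4.0], 0.37, [-0.0038, 0.1311, 0.0297])]
wrist sleeve [([260.0, 159.0, 81.0, 45.0], 0.64, [0.0032, 0.056, 0.0642])]
side collar [([309.0, 180.0, 11.0, 9.0], 0.7, [0.1867, 0.0395, 0.0177]), ([262.0, 195.0, 60.0, 44.0], 0.56, [-0.0181, 0.0422, 0.0396]), ([290.0, 226.0, 166.0, 126.0], 0.54, [-0.0174, -0.1039, 0.0085])]
side washer [([269.0, 188.0, 14.0, 14.0], 0.57, [-0.0223, 0.0001, 0.0966])]
side sleeve [([268.0, 196.0, 10.0, 4.0], 0.54, [-0.0134, 0.0191, 0.0481])]
```

View pics/c8.png

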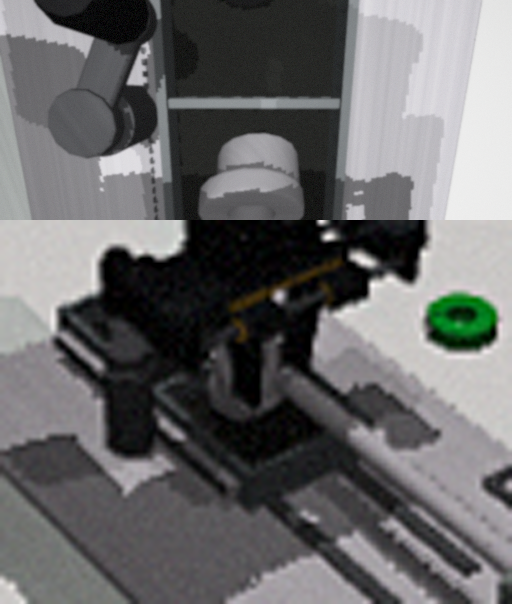

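```bash
python3 - <<'E'
from h import *
f=grab('wrist'); P=cloud(f);m=f['z_map']>0; print(f['obs']['force'])
X=P@XF-XB;S=P@YF-SE;Z=P[...,2]
m&=(Z<.125)
for s in np.arange(0,.09,.004):
    print('%4d'%(s*1000),' '.join('%3d'%(1000*np.median(Z[k])) if (k:=m&(abs(S-s)<.002)&(abs(X-x)<.002)).sum() else ' --' for x in np.arange(-.044,.045,.004)))
E
```

```text
[-1.19371548 -2.35015463  5.95904657]
   0  23  23  22  23  --  -- 113 105  22  23  22  23  23  23  23 113  --  --  22  22  23  23  23
   4  27  22  23  22  23  -- 113 112  --  --  --  --  --  -- 110 113  --  --  22  22  23  22  28
   8  31  23  22  23  --  -- 114 112  --  --  --  --  --  -- 109 113  --  --  22  23  22  23  30
  12  31  22  23  22  --  -- 117  86  --  --  --  --  --  --  84 118  --  --  --  23  23  22  30
  16  32  22  23  --  --  -- 122  84  61  61  60  60  60  61  83 122  --  --  --  22  22  22  30
  20  32  23  23  23 101  94  89  85  64  64  64  64  63  64  81  87  91 100  --  22  22  22  29
  24  32  22  22  23  99  93  70  69  68  67  66  66  67  68  68  68  75 100  --  22  23  22  29
  28  31  23  23  23  --  72  73  72  71  67  63  63  65  69  72  72  73  72  --  22  23  22  31
  32  33  22  23  23  22  77  77  76  74  64  61  60  62  68  76  76  76  75  23  23  22  23  30
  36  31  23  23  23  22  79  81  81  81  81  --  --  --  81  80  80  80  78  23  23  22  23  30
  40  32  23  22  22  22  73  84  85  85  85  85  85  85  85  84  84  82  78  22  23  23  22
[... 468 characters left out ...]
2  22  22  23  22  30
  64  32  23  23  23  23  23  23  23  23  50  54  55  55  55  52  23  22  22  23  23  22  23  30
  68  31  22  23  22  22  23  23  23  22  23  23  23  23  23  23  23  22  22  23  23  23  23  31
  72  33  23  23  22  22  22  23  22  22  23  23  22  22  22  23  22  22  23  22  22  23  22  30
  76  32  22  22  23  23  23  23  22  23  22  22  22  22  22  22  23  22  23  22  22  22  23  30
  80  42  41  41  41  41  41  41  41  41  41  41  41  41  41  41  41  41  41  41  41  41  41  41
  84  40  29  30  30  29  29  29  28  28  28  27  27  27  27  27  26  26  26  25  25  24  24  37
  88  32  22  23  23  23  23  23  22  23  22  22  22  23  23  23  22  22  22  22  23  23  23  30
```

Call:
step_arm([
  [0,-0.2,0,0,0,0],
  [0,-0.4,0,0,0,0],
  [0,-0.9,0,0,0,0],
  [0,-0.9,0,0,0,0],
  [-0.5,-0.6,0,0,0,0],
  [-0.5,-0.2,0,0,0,0],
  [0,0,0,0,0,0],
])

```text
time: 22.48
ee_pos: [0.6022, 0.0493, 0.2455]
orientation: [[-0.147, 0.003, 0.989], [-0.989, 0.003, -0.147], [-0.003, -1.0, 0.002]]
force: [-0.2, 0.1, 0.3]
width: 0.0281
```

```bash
python3 - <<'E'
from h import *
where(); f=grab('wrist'); P=cloud(f);m=f['z_map']>0
X=P@XF-XB;S=P@YF-SE;Z=P[...,2]
m&=(Z<.125)
for s in np.arange(-.032,.09,.004):
    print('%4d'%(s*1000),' '.join('%3d'%(1000*np.median(Z[k])) if (k:=m&(abs(S-s)<.002)&(abs(X-x)<.002)).sum() else ' --' for x in np.arange(-.044,.045,.004)))
cv2.imwrite('pics/w9.png',cv2.resize(f['image'][60:260,150:400],(750,600),interpolation=cv2.INTER_CUBIC))
E
```

```text
t 22.475 fix [1.000e-04 7.210e-02 2.455e-01] F [-0.2  0.1  0.3] w 0.0281 yaw -8.4
 -32  --  --  --  44  45  44  44  44  44  84  87  89  87  84  44  44  44  44  44  44  --  --  --
 -28  --  --  --  35  44  41  39  41  35  84  87  88  87  84  39  35  44  39  39  36  --  --  --
 -24  --  --  --  25  25  28  25  31  27  82  87  88  88  83  24  23  25  23  24  23  --  --  --
 -20  --  --  --  22  23  22  22  23  22  23  86  87  86  80  23  22  22  23  22  22  --  --  --
 -16  20  23  22  22  23  23  22  23  23  52  86  87  86  79  23  22  22  23  23  22  23  22  22
 -12  22  22  23  22  22  22  23  22  23  23  86  87  86  80  22  22  22  22  23  22  22  22  23
  -8  22  22  23  23  22  22  22  22  22  52  87  87  87  52  22  22  23  22  22  22  22  22  23
  -4  28  23  23  22  22  22  22  22  23  81  85  87  87  80  22  23  22  23  23  22  23  22  23
   0  27  23  23  23  22  23  22  22  22  78  79  79  79  79  22  23  22  22  22  23  23  22  26
   4  26  23  23  22  23  22  23  22  22  23  22  23  23  22  23  23  22  22  22  22  23  22  29
   8  25  22  23  22  22  22  23  24  --  --  --
[... 1288 characters left out ...]
2  22  23  22  22  24
  64  29  22  23  22  22  22  22  56  64  64  64  64  64  64  58  53  52  24  23  22  23  23  32
  68  31  22  22  22  22  22  22  36  53  56  56  57  58  53  53  53  52  23  22  22  22  22  26
  72  30  23  23  23  23  23  22  23  37  52  52  52  52  52  53  52  26  23  23  23  23  22  28
  76  40  22  23  23  22  23  22  23  22  43  51  53  53  52  47  44  23  23  23  22  23  23  37
  80  41  41  41  41  41  40  40  41  41  40  41  42  42  41  41  41  40  41  41  40  41  40  41
  84  38  31  34  30  31  32  31  35  34  31  34  30  30  33  27  31  30  30  30  30  33  28  35
  88  27  22  22  23  23  22  22  23  22  22  23  22  23  23  23  22  23  23  22  23  22  22  25
```

View pics/w9.png

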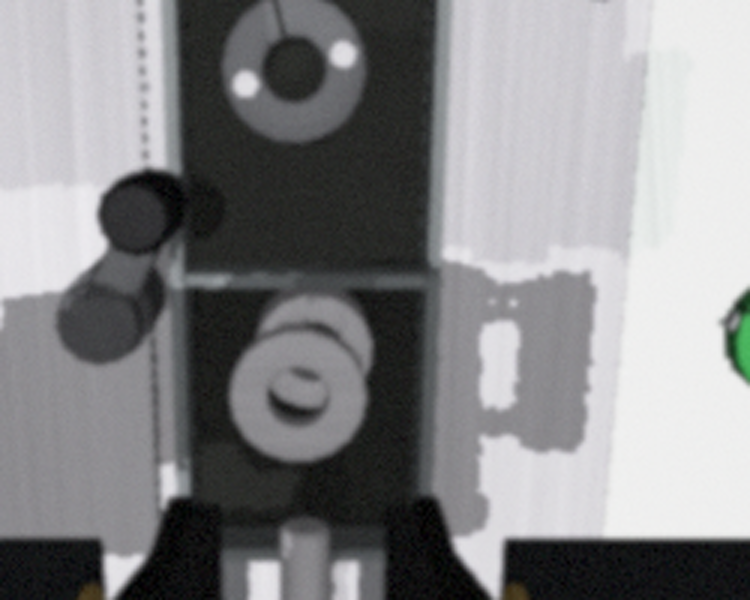

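```bash
python3 - <<'E'
from h import *
where(); f=grab('wrist'); P=cloud(f);m=f['z_map']>0
X=P@XF-XB;S=P@YF-SE;Z=P[...,2]
b=m&(abs(X)<.044)&(S>-.02)&(S<.079)
for nm,k in (('washer',b&(abs(Z-.0643)<.0025)),('sleeve',b&(abs(Z-.0525)<.0025)&(S>.03))):
    pts=np.float32(np.c_[X[k],S[k]]); c,r=cv2.minEnclosingCircle(pts); print(nm,k.sum(),np.round(c,4),round(r,4),np.median(Z[k]).round(4))
plan(W(-.003,.042,.10),tool(-A)); 
E
```

```text
t 22.525 fix [-0.0005  0.0708  0.2442] F [ 0.2 -0.9 -1.3] w 0.0282 yaw -8.5
washer 1277 [-0.0025  0.0436] 0.0248 0.0648
sleeve 580 [0.0033 0.0577] 0.022 0.0528
3 rows
[0.156, 0.796, -0.012, 0.001, 0.0, -0.001]
[0.156, 0.796, -0.012, 0.001, 0.0, -0.001]
[0.155, 0.796, -0.012, 0.001, 0.0, -0.001]
```

Call:
step_arm([
  [0.15,0.79,-0.01,0,0,0],
  [0.15,0.79,-0.01,0,0,0],
  [0.15,0.79,-0.01,0,0,0],
  [0,0,0,0,0,0],
], hand=66)

```text
time: 23.08
ee_pos: [0.5918, 0.0198, 0.097]
orientation: [[-0.152, -0.012, 0.988], [-0.988, 0.004, -0.152], [-0.002, -1.0, -0.012]]
force: [0.2, 0.3, -0.3]
width: 0.06
```

```bash
python3 - <<'E'
from h import *
where(); plan(W(-.0025,.0436,.045),tool(-A),2)
E
```

```text
t 23.075 fix [-0.0058  0.0414  0.097 ] F [ 0.2  0.3 -0.3] w 0.06 yaw -8.8
2 rows
[-0.018, 0.433, 0.033, 0.006, -0.001, -0.001]
[-0.018, 0.433, 0.03, 0.006, -0.001, -0.001]
```

Call:
step_arm([
  [0,0,0,0,0,0],
  [0,0,0,0,0,0],
])

```text
time: 23.32
ee_pos: [0.5979, 0.0205, 0.1037]
orientation: [[-0.15, 0.005, 0.989], [-0.989, 0.001, -0.15], [-0.002, -1.0, 0.004]]
force: [0.5, 0.4, 0.5]
width: 0.0653
```

```bash
python3 - <<'E'
from h import *
where(); plan(W(-.0025,.0436,.048),tool(-A),3)
E
```

```text
t 23.325 fix [1.000e-04 4.300e-02 1.037e-01] F [0.5 0.4 0.5] w 0.0653 yaw -8.6
3 rows
[-0.003, 0.309, -0.016, -0.001, -0.0, -0.001]
[-0.003, 0.309, -0.015, -0.001, -0.0, -0.001]
[-0.003, 0.309, -0.015, -0.001, -0.0, -0.001]
```

Call:
step_arm([
  [0,0.22,-0.01,0,0,0],
  [0,0.22,-0.01,0,0,0],
  [0,0.22,-0.01,0,0,0],
  [0,0.22,-0.01,0,0,0],
  [0,0,0,0,0,0],
  [0,0,0,0,0,0],
  [0,0,0,0,0,0],
])

```text
time: 24.2
ee_pos: [0.5944, 0.021, 0.0492]
orientation: [[-0.15, 0.001, 0.989], [-0.989, 0.002, -0.15], [-0.002, -1.0, 0.001]]
force: [-0.4, 0.1, 0.7]
width: 0.0658
```

```bash
python3 - <<'E'
from h import *
where(); f=grab('wrist'); P=cloud(f);m=f['z_map']>0
X=P@XF-XB;S=P@YF-SE;Z=P[...,2]
p=F(f['obs']['ee_pos']); k=m&(abs(S-p[1])<.03)&(abs(abs(X-p[0])-.04)<.012)&(Z>.05)&(Z<.10)
print('finger low z',np.sort(Z[k])[:6] if k.any() else None)
g=grab('side'); P=cloud(g); X=P@XF-XB;S=P@YF-SE;Z=P[...,2]; k=(abs(X+.041)<.015)&(abs(S-p[1])<.014)&(Z>.046)&(Z<.12); print(np.round(np.sort(Z[k])[:8],3))
E
```

```text
t 24.2 fix [-0.0035  0.0429  0.0492] F [-0.4  0.1  0.7] w 0.0658 yaw -8.6
finger low z [0.05032278 0.05040465 0.05044729 0.05052676 0.05063234 0.05074469]
[0.052 0.056 0.056 0.058 0.058 0.06  0.061 0.061]
```

Call:
step_arm([
  [0,0.06,0.01,0,0,0],
  [0,0,0,0,0,0],
  [0,0,0,0,0,0],
])

```text
time: 24.68
ee_pos: [0.5944, 0.021, 0.0451]
orientation: [[-0.15, 0.0, 0.989], [-0.989, 0.002, -0.15], [-0.002, -1.0, -0.0]]
force: [0.2, -0.5, -0.1]
width: 0.0659
```

Call:
step_arm([
  [0,0,0,0,0,0],
  [0,0,0,0,0,0],
  [0,0,0,0,0,0],
  [0,0,0,0,0,0],
], hand=40, grip_force=20)

```text
time: 25.18
ee_pos: [0.5949, 0.0209, 0.0452]
orientation: [[-0.15, 0.001, 0.989], [-0.989, 0.002, -0.15], [-0.002, -1.0, 0.001]]
force: [0.9, -0.2, -0.1]
width: 0.0482
```

```bash
python3 - <<'E'
from h import *
where()
E
```

```text
t 25.175 fix [-0.003   0.0429  0.0452] F [ 0.9 -0.2 -0.1] w 0.0482 yaw -8.6
```

Call:
step_arm([
  [0,-0.04,0,0,0,0],
  [0,0,0,0,0,0],
  [0,0,0,0,0,0],
])

```text
time: 25.55
ee_pos: [0.5941, 0.021, 0.0474]
orientation: [[-0.15, -0.0, 0.989], [-0.989, 0.002, -0.15], [-0.002, -1.0, -0.001]]
force: [-0.9, 0.5, -0.9]
width: 0.0485
```

```bash
python3 - <<'E'
from h import *
where(); f=grab('wrist'); P=cloud(f);m=f['z_map']>0
X=P@XF-XB;S=P@YF-SE;Z=P[...,2];m&=Z<.12
for s in np.arange(.0,.084,.004):
    print('%4d'%(s*1000),' '.join('%3d'%(1000*np.median(Z[k])) if (k:=m&(abs(S-s)<.002)&(abs(X-x)<.002)).sum() else ' --' for x in np.arange(-.044,.045,.004)))
E
```

```text
t 25.55 fix [-0.0037  0.0429  0.0474] F [-0.9  0.5 -0.9] w 0.0485 yaw -8.6
   0  --  --  --  --  --  --  --  --  --  --  --  --  --  --  --  --  --  --  --  --  --  --  --
   4  --  --  --  --  --  --  --  --  --  --  --  --  --  --  --  --  --  --  --  --  --  --  --
   8  --  --  22  --  --  --  --  --  --  --  --  --  --  --  --  --  --  22  --  --  --  --  --
  12  --  --  22  --  --  --  --  --  --  --  22  --  --  --  --  --  --  22  --  --  --  --  --
  16  --  --  --  --  --  --  --  --  22  22  22  22  22  --  --  --  --  --  --  --  --  --  --
  20  --  --  --  --  --  --  --  23  22  23  22  23  23  22  --  --  --  --  --  --  --  --  --
  24  --  --  --  --  --  --  --  22  22  22  22  --  --  --  --  --  --  --  --  --  --  --  23
  28  --  --  --  --  --  --  --  22  23  --  --  --  --  --  --  --  --  --  --  --  --  23  28
  32  --  --  -- 108 102  --  65  23  62  60  59  60  65  --  --  65 106 109  --  --  --  23  30
  36  --  22  22 108 100  66  67  66  62  --  52  52  62  66  66  67 106 108  22  --  23  23  30
  40  32  22  22 108  76  66  67  66  52  52  52  53  5
[... 311 characters left out ...]
3  88  91  23  22  30
  56  31  91  81  23  23  65  66  67  67  67  67  67  66  66  66  54  53  70  86  23  22  22  30
  60  31  22  22  22  23  24  65  67  67  67  67  67  67  67  65  53  52  52  22  22  22  22  30
  64  32  23  23  22  23  22  23  62  66  67  67  67  66  65  52  52  52  51  22  22  22  23  30
  68  32  22  23  23  23  22  22  33  53  59  60  60  53  52  52  52  52  23  23  22  23  23  31
  72  30  22  22  23  23  22  23  22  42  52  52  52  53  53  52  52  31  23  22  22  22  22  31
  76  40  23  23  23  23  23  23  22  23  44  50  52  52  52  49  43  22  23  22  23  22  23  38
  80  42  41  41  41  41  41  41  41  41  41  41  42  41  41  41  40  41  41  41  40  41  41  41
```

Call:
step_arm([
  [0.13,0.005,0.01,0,0,0],
  [0.13,0,0.01,0,0,0],
  [0,0,0,0,0,0],
  [0,0,0,0,0,0],
])

```text
time: 26.1
ee_pos: [0.5933, 0.0051, 0.0472]
orientation: [[-0.15, 0.0, 0.989], [-0.989, 0.002, -0.15], [-0.002, -1.0, -0.0]]
force: [0.1, -0.2, -1.2]
width: 0.0482
```

```bash
python3 - <<'E'
from h import *
where()
E
```

```text
t 26.1 fix [-0.0022  0.0271  0.0472] F [ 0.1 -0.2 -1.2] w 0.0482 yaw -8.7
```

Call:
step_arm([
  [0.13,0,0.01,0,0,0],
  [0.13,0,0.01,0,0,0],
  [0.13,0,0.01,0,0,0],
  [0,0,0,0,0,0],
  [0,0,0,0,0,0],
])

```text
time: 26.72
ee_pos: [0.5915, -0.0181, 0.0471]
orientation: [[-0.15, 0.0, 0.989], [-0.989, 0.002, -0.15], [-0.002, -1.0, -0.0]]
force: [0.1, 0.2, -0.5]
width: 0.0481
```

```bash
python3 - <<'E'
from h import *
where(); f=grab('wrist'); P=cloud(f);m=f['z_map']>0
X=P@XF-XB;S=P@YF-SE;Z=P[...,2];m&=Z<.12
for s in np.arange(-.032,.084,.004):
    print('%4d'%(s*1000),' '.join('%3d'%(1000*np.median(Z[k])) if (k:=m&(abs(S-s)<.002)&(abs(X-x)<.002)).sum() else ' --' for x in np.arange(-.044,.045,.004)))
E
```

```text
t 26.725 fix [-0.0004  0.0039  0.0471] F [ 0.1  0.2 -0.5] w 0.0481 yaw -8.6
 -32  --  --  --  --  --  --  --  --  --  81  --  --  --  80  --  --  --  --  --  --  --  --  --
 -28  --  --  --  26  --  --  --  --  --  84  86  --  86  84  --  --  --  --  26  --  --  --  --
 -24  --  --  --  27  --  --  --  --  --  84  87  88  87  84  --  --  --  --  24  --  --  --  --
 -20  --  --  --  --  --  --  --  --  22  52  86  88  87  83  --  --  --  --  --  --  --  --  --
 -16  --  --  --  --  --  --  --  --  23  80  87  88  87  82  22  --  --  --  --  --  --  --  --
 -12  --  --  --  --  --  --  --  23  22  23  87  88  87  24  23  --  --  --  --  --  --  --  24
  -8  --  --  -- 109 106 106  --  --  22  23  57  57  23  22  --  --  --  85 109  --  --  --  30
  -4  34  --  -- 111 107  97  66  66  66  60  22  23  59  65  66  67  66 107 109  --  --  22  29
   0  31  22  22 110 107  67  66  66  65  --  74  73  73  64  66  66  66 107 108  22  22  22  31
   4  32  23  23 110 107  67  66  66  65  --  --  --  --  64  66  66  66  79 108  23  22  22  29
   8  32  22  23 114  23  67  66  67  66  --  --  --  
[... 1088 characters left out ...]
2  22  22  22  23  30
  55  32  22  23  23  23  22  23  52  52  51  23  23  23  22  23  52  52  52  23  22  22  22  30
  60  32  23  23  23  22  23  23  52  53  52  22  23  22  23  23  52  52  52  22  23  23  22  30
  64  32  23  22  23  23  22  22  52  53  52  51  22  23  22  52  52  53  51  23  23  23  23  30
  68  33  23  22  23  23  22  23  51  52  52  52  52  52  52  52  53  52  23  23  22  22  23  30
  72  33  22  22  23  23  23  22  23  51  53  52  52  52  53  53  52  23  23  22  23  23  23  30
  76  32  22  22  23  22  23  23  23  23  33  52  53  52  52  52  23  23  22  23  23  23  23  31
  80  41  41  41  41  41  41  41  41  41  41  41  41  41  41  41  41  41  41  40  41  40  40  41
```

Call:
step_arm([
  [0,0.1,0,0,0,0],
  [0,0.1,0,0,0,0],
  [0,0.1,0,0,0,0],
  [0,0.1,0,0,0,0],
  [0,0,0,0,0,0],
  [0,0,0,0,0,0],
])

```text
time: 27.52
ee_pos: [0.5917, -0.018, 0.0231]
orientation: [[-0.15, 0.0, 0.989], [-0.989, 0.002, -0.15], [-0.002, -1.0, 0.0]]
force: [0.4, 0.3, -2.2]
width: 0.0482
```

Call:
step_arm([
  [0,0,0,0,0,0],
  [0,0,0,0,0,0],
  [0,0,0,0,0,0],
], hand=53)

```text
time: 27.9
ee_pos: [0.5918, -0.0181, 0.0234]
orientation: [[-0.15, 0.001, 0.989], [-0.989, 0.002, -0.15], [-0.002, -1.0, 0.001]]
force: [-0.5, -0.6, -0.4]
width: 0.0525
```

```bash
python3 - <<'E'
from h import *
where(); f=grab('wrist'); P=cloud(f);m=f['z_map']>0
X=P@XF-XB;S=P@YF-SE;Z=P[...,2];m&=Z<.12
for s in np.arange(-.016,.084,.004):
    print('%4d'%(s*1000),' '.join('%3d'%(1000*np.median(Z[k])) if (k:=m&(abs(S-s)<.002)&(abs(X-x)<.002)).sum() else ' --' for x in np.arange(-.044,.045,.004)))
E
```

```text
t 27.9 fix [-0.0002  0.0039  0.0234] F [-0.5 -0.6 -0.4] w 0.0525 yaw -8.6
 -16  --  --  --  22  22  22  --  --  --  --  --  --  --  --  --  --  23  22  22  --  --  --  --
 -12  --  --  --  --  22  23  --  --  --  80  --  --  --  80  --  --  24  23  22  --  --  --  --
  -8  --  --  --  84  22  34  34  34  34  35  32  31  34  80  34  35  34  23  23  84  --  --  --
  -4  --  --  --  84  78  34  35  34  34  33  86  88  60  35  34  35  34  75  84  87  --  --  23
   0  26  --  --  87  79  34  34  34  31  79  82  83  82  77  34  35  35  49  84  89  --  22  28
   4  31  23  --  90  50  34  34  34  33  23  22  22  22  23  34  34  34  45  86  94  --  22  31
   8  32  23  23  98  48  34  34  34  34  22  22  22  22  34  34  34  34  46  93  97  23  22  31
  12  31  22  23  75  53  34  35  34  35  34  23  23  34  34  35  34  34  48  62  96  22  22  30
  16  32  68  62 102  23  23  34  35  34  35  34  34  34  35  34  34  29  22 100  64  69  22  31
  20  33  23  22 112  22  23  31  34  34  34  34  35  34  34  34  34  22  22 111 111  22  23  32
  24  32  22  23 113  22  22  22  29  34  34  34  35  34
[... 698 characters left out ...]
2  23  23  22  23  32
  56  32  23  22  23  22  23  36  53  53  51  23  23  23  23  23  52  52  52  --  22  22  23  30
  60  32  22  23  23  23  23  22  52  52  52  23  23  22  23  23  52  52  52  23  22  22  22  31
  64  34  23  22  22  22  22  22  52  52  52  52  23  22  22  52  53  52  52  23  22  23  22  31
  68  33  22  23  23  22  22  22  23  52  52  52  52  52  52  52  52  52  23  22  23  22  22  30
  72  33  22  22  23  22  22  22  22  51  53  52  52  52  52  52  52  23  22  22  22  23  23  31
  76  34  23  23  23  23  23  23  22  23  25  52  52  52  52  52  23  22  22  23  22  23  23  31
  80  41  41  41  41  41  41  41  41  40  41  41  41  41  41  41  41  41  41  40  41  41  41  41
```

Call:
step_arm([
  [0,-0.15,0,0,0,0],
  [0,-0.3,0,0,0,0],
  [0,-0.5,0,0,0,0],
  [0,-0.9,0,0,0,0],
  [0,-0.9,0,0,0,0],
  [-0.5,-0.9,0,0,0,0],
  [-0.7,0,0,0,0,0],
  [-0.4,0,0,0,0,0],
  [0,0,0,0,0,0],
  [0,0,0,0,0,0],
])

```text
time: 29.2
ee_pos: [0.6057, 0.0758, 0.2429]
orientation: [[-0.15, 0.001, 0.989], [-0.989, 0.001, -0.15], [-0.001, -1.0, 0.0]]
force: [-0.4, 0.6, 0.8]
width: 0.053
```

```bash
python3 - <<'E'
from h import *
where(); f=grab('wrist'); P=cloud(f); ok=f['z_map']>0
X=P@XF-XB;S=P@YF-SE;Z=P[...,2]
k=ok&(abs(Z-.0435)<.004)&(abs(X)<.04); h,e=np.histogram(S[k],np.arange(-.06,.25,.004)); print([(round(b*1000),int(a)) for a,b in zip(h,e) if a>30])
k=ok&(Z>.124)&(Z<.134)&(abs(X+.07)<.07)&(S<.16)&(S>.02); print('knob',np.round([X[k].mean(),S[k].mean()],4))
for nm,z,a,b in (('collar',.038,.086,.188),('washer',.034,-.02,.036),('sleeve',.0525,.03,.079)):
    k=ok&(abs(Z-z)<.003)&(abs(X)<.044)&(S>a)&(S<b)
    if k.sum(): print(nm,k.sum(),np.round([X[k].min(),X[k].max(),S[k].min(),S[k].max()],3))
g=grab('side')
cv2.imwrite('pics/end.png',np.hstack([cv2.resize(f['image'][:290,130:400],(400,430)),cv2.resize(g['image'][150:300,190:340],(400,430),interpolation=cv2.INTER_CUBIC)]))
E
```

```text
t 29.2 fix [-0.0005  0.0989  0.2429] F [-0.4  0.6  0.8] w 0.053 yaw -8.6
[(-32, 122), (-28, 171), (76, 78), (80, 237), (140, 34), (144, 33), (148, 36), (160, 42), (164, 39), (168, 49), (172, 47), (188, 230), (192, 154)]
knob [-0.0475  0.1162]
collar 1478 [-0.029  0.022  0.131  0.183]
washer 995 [-0.025  0.023 -0.02   0.029]
sleeve 850 [-0.018  0.025  0.036  0.079]
```

View pics/end.png

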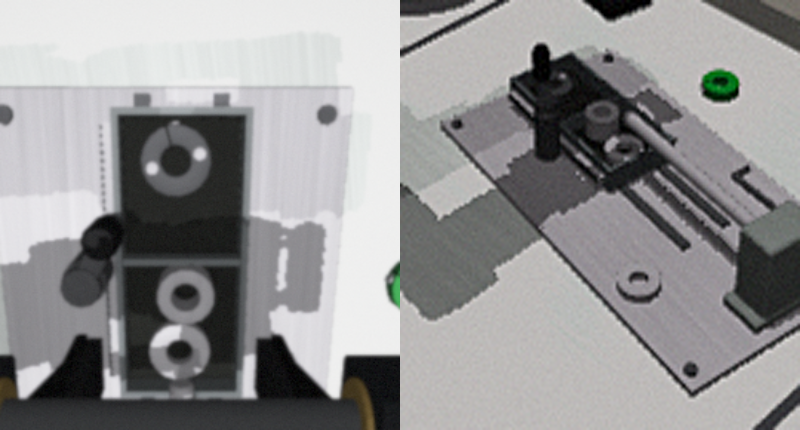

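The final picture shows the collar in the outer bay at (175,160). The sleeve (185,297) and washer (180,350) are in the inner bay and the bar is empty. The hex key, spare ring and green ring have not moved, and the arm is clear of everything.

```bash
python3 -c "
from bench import env
print(env.hand_in())"
```

```text
the job is handed in; nothing more can be done
None
```

The job is done and handed in at about 29 s of the 69 s allowed; no verdict was reported.

**What I did**
- I pushed the stop collar off the bar into the outer bay, where it lies flat.
- I gripped the knob and wound the crank about 571° until it stopped turning and the force rose to about 17 N. I never pushed on the tray.
- I then pushed the washer and sleeve off the bar together into the inner bay.

**Last checks**
- **Tray:** its walls and divider measure where the full 110 mm of travel puts them. The bar's end overhangs the inner bay by about 26 mm.
- **Parts:** all three are in the right bays and the bar is empty.
- **Surroundings:** the hex key, spare ring and green ring look untouched. The arm is clear, with no contact force. The last picture did not cover the other bench items.

**What disagreed or went wrong**
- **Fingertip position:** the cameras put the real fingertips about 12 mm behind the reported TCP, not 22 mm ahead of it. My first collar push therefore passed over it and only skewed it a few millimetres. The other finger moves used the measured position.
- **Washer:** after the push, my fingertips were pressing lightly on the tilted washer (about 6 N). Once released, it came to rest flat on top of the upright sleeve, above the tray walls. I gripped it, slid it under the bar's end and set it flat on the inner bay floor.

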